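# Gather chews at the tote's pouring lip and hold it over the jar

## Task

Pick up the blue counting tote by its overhead handle and tip it gently until all four chews have slid together into the corner with the yellow pouring lip, losing none over the edge. Finish holding the tote there, tilted and still, with the lip over the mouth of the open amber jar and close above it without touching, ready for the technician to count the chews off into the jar: do not pour them out, do not put the tote down or let go, and leave the jar and everything else on the counter where it is.

Things in the scene. Friction and masses are not known exactly. Their poses are not given: they have to be found in the camera images.
- tote: the counting tote: open blue plastic tray, 150 mm along its x, 200 mm along its y, walls 45 mm high and 4 mm thick, floor 4 mm, about 0.26 kg (varies), with a rigid white overhead handle (see tote_grip). Its corner at +x, +y is cut off at 45 degrees, 45 mm from each side, and closed by a low yellow pouring lip. Origin at the centre of the underside, z up
- tote_grip (a point): centre of the handle's grey grip, 110 mm above the tote's underside on its z axis. The bar is straight, runs along the tote's y over its middle, 16 mm wide (x), 20 mm tall, 208 mm long, on a post at each end (y = +-101 mm); the grey part is 90 mm long; its underside is 96 mm above the tote's floor. Axes as the tote's
- tote_lip (a point): middle of the top outer edge of the yellow pouring lip, at x 52.5, y 77.5, z 26 mm in the tote's frame. The lip is 64 mm wide, 26 mm high, 4 mm thick and faces along +x +y. Axes as the tote's
- tote_corner (a point): inner floor of the tote at the foot of the pouring lip, at x 49.7, y 74.7, z 4 mm in the tote's frame; axes as the tote's
- chew1: brown round chewable tablet, 26 mm across, 13 mm thick, 10.5 g, lying loose in the tote, smooth on its floor (slides from a tilt of about 9 to 14 degrees; along a side wall, tilted diagonally, from about 16 to 27). Origin at its centre
- chew2: brown round chewable tablet, 26 mm across, 13 mm thick, 10.5 g, lying loose in the tote, smooth on its floor (slides from a tilt of about 9 to 14 degrees; along a side wall, tilted diagonally, from about 16 to 27). Origin at its centre
- chew3: brown round chewable tablet, 26 mm across, 13 mm thick, 10.5 g, lying loose in the tote, smooth on its floor (slides from a tilt of about 9 to 14 degrees; along a side wall, tilted diagonally, from about 16 to 27). Origin at its centre
- chew4: brown round chewable tablet, 26 mm across, 13 mm thick, 10.5 g, lying loose in the tote, smooth on its floor (slides from a tilt of about 9 to 14 degrees; along a side wall, tilted diagonally, from about 16 to 27). Origin at its centre
- jar: open, empty wide-mouthed amber glass jar without lid, 86 mm across, 88 mm tall, standing loose on the counter, 0.2 kg. Origin at the centre of its base
- jar_mouth (a point): centre of the jar's open mouth, level with its rim, 88 mm above the counter; the mouth is 74 mm wide inside
- bottle_a: capped white supplement bottle with a green cap, 68 mm across, 98 mm tall; bystander. Its place and the jar's are swapped at random. Origin at the centre of its base
- bottle_b: capped brown bottle with a white cap, 60 mm across, 105 mm tall; bystander. Origin at the centre of its base
- jar_lid: white screw lid of the jar lying flat, 86 mm across, 18 mm thick; bystander. Origin at the centre of its underside
- spatula: tablet spatula lying flat, black handle and steel blade, about 200 mm long, 7 mm thick; bystander. x points to the blade
- carton: white and mauve medicine carton, 60 x 115 x 55 mm; bystander. Origin at the centre of its underside
- calculator: grey pocket calculator lying flat, 120 x 75 x 20 mm; bystander. Origin at the centre of its underside
Things that resemble listed ones, but are neither listed nor needed, are in the scene too. Of the things like the jar, leave any that is red; of the rest the smaller one is meant.

How it is judged:
By the outcome, as a careful person would: the job done as asked, in the order asked, and still so for the second after the job is handed in, while the arm keeps its last pose, push and grip.
It also fails if it takes over 45 s, if anything falls off the work surface, if the arm or the gripper's body presses on something with over 40 N, if the wrist force passes 120 N, or if a joint passes its speed limit or range.

## Robot

A 6-joint arm with a two-finger parallel gripper is mounted at the origin on the work surface. World frame = base frame: x ahead of the robot, y to its left, z up, the work surface at z = 0. Lengths are in m, angles in degrees, forces in N, time in s.
With the tool pointing down it reaches from about 0.325 to 0.9 m from the base axis. Payload 6.1 kg.
Tool frame: the origin (TCP) lies at the very end of the fingers, on their centre line; the grasp point (between the pads) lies 19 mm behind it; z points along the fingers, y is the line along which they close (so a half turn about z gives the same grasp; the last joint's range is limited). The gripper opens to 87 mm and grips with 3 to 60 N. Pads are 19 mm wide; open, the fingers measure 117 mm over their backs; the gripper's body (75 mm by 190 mm) begins 51 mm behind the grasp point.
Start: joints at [57.92, 12.628, 87.462, -0, 79.91, -7.225], TCP at [0.263, 0.567, 0.223] pointing down, gripper open.
Joint ranges: [-170.65, 170.65], [-52.31, 119.04], [5.05, 147.46], [-71.25, 251.25], [11.57, 151.72], [-153.62, 153.62]. Speed limits (degrees/s): [147.25, 147.25, 172.46, 180, 180, 180].

## Interface

Orientations are given as a 3x3 rotation matrix whose columns are the frame's x, y, z axes.
In Python, from plant import r gives the robot as it stands.
- The arm moves only by the tool jog_arm, never from a script. Its argument "steps" is a list of rows, each an object of numbers: "jaw": the opening, from 0 (shut) to 1 (fully open); "tx", "ty", "tz": the shift along the tool's x, y, z in m; "turn": the turn about the tool's z in rad. A call has 1 to 20 rows; each row is the pose to reach, as a shift and turn from the pose commanded when the call began, along the tool's axes at that moment; what a row does not reach only later rows make up. A row lasts 1/10 s, in which the tool goes at most 50 mm and 8.59 degrees, less where a joint would pass 70% of its speed; a pose out of reach is approached as far as the arm can. A call with a gripper value outside its range is refused whole. The fingers move at their own pace and stop on an object; the grip force is fixed at half the most. Time passes only in rows, so rows that repeat a pose let the fingers close. It gives the time, the measured TCP pose, the force, the opening and the grip force at its end, in the units of the state.
- r.get_obs(): the state, without advancing time (a new reading comes with each control period).
- r.grab_frame(name): name is "side" or "top"; returns the picture (400x640x3 uint8, red, green, blue); there is no depth.
- r.camera_model(name): a dict with "vfov" (degrees; the focal length in pixels is half the picture's height over the tangent of half this angle, whatever the lens; pixels are square), "cx", "cy" (the principal point, pixels), "view" (4x4, takes a point from world to camera coordinates). Camera axes: x right, y down, z forward; pixel columns grow to the right and rows downward; lengths in m; the calibration is good to about 2 mm. A picture is of the moment at which its call begins. camera_model takes no time and is no camera call.
- r.hand_in(): hands the job in; it is judged then, once.
The state is a dict: "t": time; "q": joint angles; "qvel": joint speeds; "effort": joint torques, N m; "tcp_pos": TCP position; "orientation": TCP orientation; "wrist_force": force on the tool from outside, world axes, zero at the start; "moment": the same for the moment, N m; "finger_gap": opening from 0.0 (shut) to 1.0 (fully open); "finger_force": force on a finger pad.
Only numpy, scipy, OpenCV 4.12 (cv2) and the standard library are available. Lean on these libraries where they do the work, as an engineer would, in place of code of your own. Each camera call takes 0.05 s, during which the arm holds its last target. There are 200 camera calls.

## Working session

There is one attempt and no reset: what is moved stays moved. The work goes in short steps, Python scripts to look and compute and a tool call to move; the robot and the scene stay as the last step left them, time stands still between calls to the robot, and variables do not carry over. Pictures are saved under pics/ and viewed, at most 10 in all, crops included, and the job is handed in when it is done.

Besides the shell and the picture viewer there is one more tool, called after "Call:" as name(argument=value, ...) on one line, values as JSON. jog_arm: Moves the arm, as the interface text tells. Its arguments: {"type":"object","properties":{"steps":{"type":"array","items":{"type":"object","properties":{"jaw":{"type":"number"},"tx":{"type":"number"},"ty":{"type":"number"},"tz":{"type":"number"},"turn":{"type":"number"}}}}},"required":["steps"]}

```bash
mkdir -p pics; ls
python3 - <<'E'
from plant import r
import cv2,numpy as np
np.set_printoptions(precision=4,suppress=True)
for n in ("top","side"):
    f=r.grab_frame(n); cv2.imwrite(f"pics/{n}0.png",f[:,:,::-1]); m=r.camera_model(n); print(n,m)
print(r.get_obs())
E
```

```text
pics
top {'vfov': 53.1278317546186, 'cx': 322.94081259484597, 'cy': 197.7774438116682, 'view': array([[-0.0199, -0.9997,  0.0125, -0.0306],
       [-0.9818,  0.0172, -0.1889,  0.5644],
       [ 0.1886, -0.016 , -0.9819,  0.974 ],
       [ 0.    ,  0.    ,  0.    ,  1.    ]])}
side {'vfov': 43.634908963175356, 'cx': 325.07572083409224, 'cy': 197.2389493576841, 'view': array([[ 0.9567, -0.2908, -0.014 , -0.5303],
       [-0.1658, -0.5047, -0.8472,  0.1592],
       [ 0.2393,  0.8129, -0.531 ,  1.492 ],
       [ 0.    ,  0.    ,  0.    ,  1.    ]])}
{'t': 0.1, 'q': array([57.9232, 12.6695, 87.5191, -0.0023, 79.9106, -7.2245]), 'qvel': array([ 0.0179, -0.0835, -0.0795, -0.1005, -0.0266, -0.0398]), 'effort': array([  0.0007, -49.5947, -38.8519,   0.0702,   0.0516,  -0.    ]), 'tcp_pos': array([0.2624, 0.5666, 0.2216]), 'orientation': array([[-0.9074,  0.4203, -0.0009],
       [ 0.4203,  0.9074, -0.0015],
       [ 0.0002, -0.0017, -1.    ]]), 'wrist_force': array([0.0078, 0.1675, 1.0414]), 'moment': array([0.0124, 0.0192, 0.0043]), 'finger_force': 0.0, 'finger_gap': 1.0027304809618316}
```

View pics/top0.png

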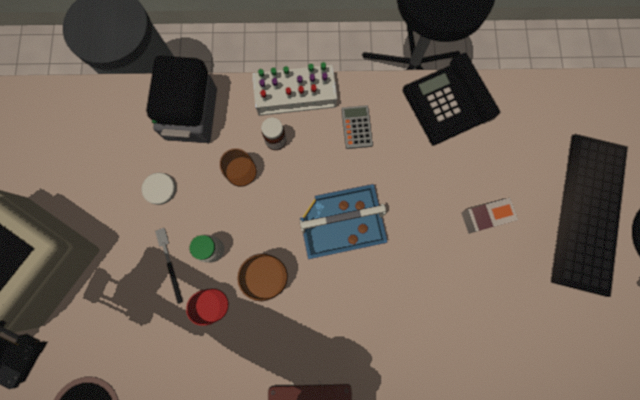

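View pics/side0.png

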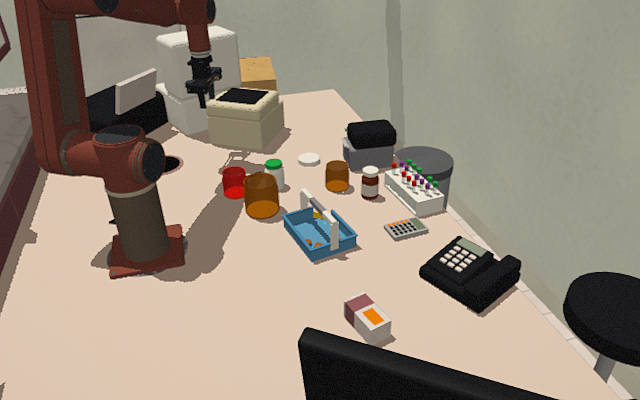

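The top view shows the tote at (344,220), with its yellow lip at its upper-left corner (308,208).
Jar-like candidates:
- Red jar at (208,306): excluded because it is red.
- Large amber at (262,277): the bigger of the two ambers.
- Small amber at (239,167): this is the one I choose.

The calibration will confirm their sizes.

```bash
cat > h.py <<'E'
import numpy as np,cv2
np.set_printoptions(precision=4,suppress=True)
from plant import r
def cam(n):
    m=r.camera_model(n); f=200/np.tan(np.radians(m['vfov']/2)); return f,m['cx'],m['cy'],np.array(m['view'])
def ray(n,p):
    f,cx,cy,V=cam(n); R=V[:3,:3]; d=R.T@np.array([(p[0]-cx)/f,(p[1]-cy)/f,1]); return -R.T@V[:3,3],d
def onz(n,p,z):
    o,d=ray(n,p); return o+d*(z-o[2])/d[2]
def proj(n,P):
    f,cx,cy,V=cam(n); c=V[:3,:3]@np.asarray(P)+V[:3,3]; return np.array([cx+f*c[0]/c[2],cy+f*c[1]/c[2]])
def big(mask,k=1):
    n,l,s,c=cv2.connectedComponentsWithStats(mask.astype(np.uint8)); i=np.argsort(-s[1:,4])[:k]+1
    return [(l==j,s[j],c[j]) for j in i]
E
python3 - <<'E'
from h import *
a=cv2.imread('pics/top0.png'); b=cv2.imread('pics/side0.png')
A=cv2.resize(a[130:320,180:400],None,fx=3.6,fy=3.0)
A=cv2.resize(a[130:310,185:400],None,fx=3.3,fy=3.3,interpolation=cv2.INTER_CUBIC); cv2.imwrite('pics/cropA.png',A); print(A.shape)
hsv=cv2.cvtColor(a,cv2.COLOR_BGR2HSV); H,S,V=cv2.split(hsv)
am=(H>5)&(H<16)&(S>150)&(V>60)
for m,s,c in big(am,3): print('amber',s,c)
bl=(H>95)&(H<115)&(S>120)
for m,s,c in big(bl,2): print('blue',s,c)
ye=(H>18)&(H<32)&(S>120)
for m,s,c in big(ye,1): print('yel',s,c)
E
```

```text
(594, 710, 3)
amber [ 245  254   42   46 1399] [265.3388 276.7184]
amber [226 152  30  34 688] [240.7398 170.4375]
amber [493 205  19  14 177] [501.9322 211.5254]
blue [370 186   3   4   7] [371.2857 187.    ]
blue [364 187   5   2   7] [366.     187.2857]
yel [303 200  13  17  39] [309. 208.]
```

View pics/cropA.png

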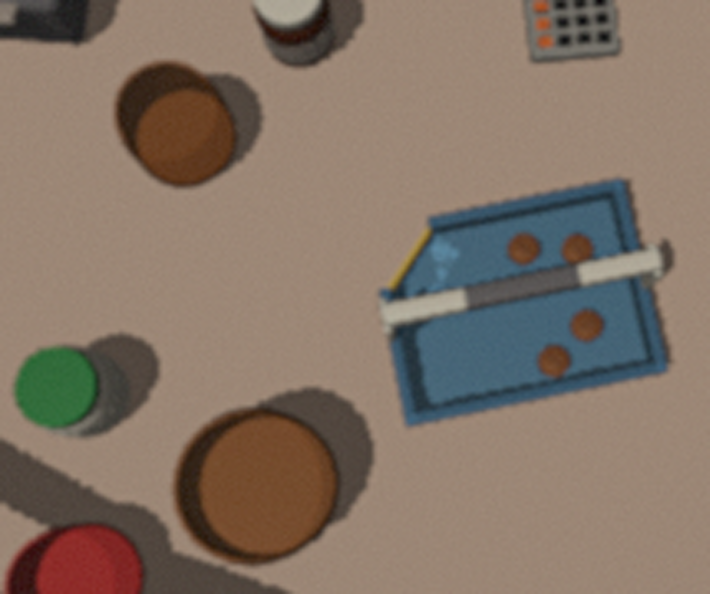

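The crop shows the small amber jar with its rim centred near crop (163,110). The tote's grip runs from about (465,302) to (578,275), with the lip at (411,260) and the chews in the +x and -x halves.

Run:
```python
from h import *
u=lambda x,y:(184.85+x/3.3,129.85+y/3.3)
e1=onz('top',u(383,315),.12);e2=onz('top',u(663,259),.12)
d=e1-e2;print('handle',e1,e2,np.linalg.norm(d),'mid',(e1+e2)/2,'yaw of tote y',np.degrees(np.arctan2(d[1],d[0])))
g1=onz('top',u(466,299),.12);g2=onz('top',u(579,276),.12);print('grey mid',(g1+g2)/2,np.linalg.norm(g1-g2))
print('lip',onz('top',u(411,260),.026))
l,t=onz('top',u(116,112),.088),onz('top',u(165,61),.088); print('jar small left/top',l,t)
b=onz('top',u(185,187),.0);print('bottom-most at base',b)
L=onz('top',u(174,487),.12);print('big left',L,onz('top',u(337,487),.12))
for p in((523,249),(578,249),(587,325),(554,360)):print('chew',onz('top',u(*p),.017))
s=cv2.imread('pics/side0.png');
for n,z in(('spat',0),):pass
print(proj('side',[.64,.17,.088]))
```

```text
handle [0.4856 0.0134 0.12  ] [ 0.5227 -0.19    0.12  ] 0.2067418129241607 mid [ 0.5041 -0.0883  0.12  ] yaw of tote y 100.33981461074667
grey mid [ 0.5037 -0.0875  0.12  ] 0.0834859544867638
lip [ 0.5407 -0.0055  0.026 ]
jar small left/top [0.6488 0.2166 0.088 ] [0.6888 0.1802 0.088 ]
bottom-most at base [0.6091 0.18   0.    ]
big left [0.3674 0.1605 0.12  ] [0.3652 0.0467 0.12  ]
chew [ 0.5496 -0.0956  0.017 ]
chew [ 0.5488 -0.1399  0.017 ]
chew [ 0.4872 -0.1448  0.017 ]
chew [ 0.4599 -0.1175  0.017 ]
[334.097  166.3832]
```

Call:
jog_arm(steps=[{"tz": -0.05},{"tz": -0.1},{"tz": -0.15},{"tz": -0.2},{"tz": -0.25},{"tz": -0.3},{"tz": -0.35},{"tz": -0.4},{"tz": -0.45},{"tz": -0.5},{"tz": -0.55},{"tz": -0.6}])

```text
validation failed for argument at $.st...
```

Call:
jog_arm(steps=[{"jaw": 1,"tx": 0,"ty": 0,"tz": -0.1,"turn": 0},{"jaw": 1,"tx": 0,"ty": 0,"tz": -0.2,"turn": 0},{"jaw": 1,"tx": 0,"ty": 0,"tz": -0.3,"turn": 0},{"jaw": 1,"tx": 0,"ty": 0,"tz": -0.4,"turn": 0},{"jaw": 1,"tx": 0,"ty": 0,"tz": -0.5,"turn": 0},{"jaw": 1,"tx": 0,"ty": 0,"tz": -0.6,"turn": 0},{"jaw": 1,"tx": 0,"ty": 0,"tz": -0.6,"turn": 0},{"jaw": 1,"tx": 0,"ty": 0,"tz": -0.6,"turn": 0}])

```text
t: 0.9
tcp_pos: [0.2623, 0.5666, 0.6243]
orientation: [[-0.907, 0.42, -0.0], [0.42, 0.907, -0.0], [0.0, -0.0, -1.0]]
wrist_force: [-0.1, 0.7, 0.0]
finger_gap: 1.002
finger_force: 0.0
```

Call:
jog_arm(steps=[{"jaw": 1,"tx": 0,"ty": 0.4,"tz": 0,"turn": 0},{"jaw": 1,"tx": 0,"ty": 0.4,"tz": 0,"turn": 0},{"jaw": 1,"tx": 0,"ty": 0.4,"tz": 0,"turn": 0},{"jaw": 1,"tx": 0,"ty": 0.4,"tz": 0,"turn": 0},{"jaw": 1,"tx": 0,"ty": 0.4,"tz": 0,"turn": 0},{"jaw": 1,"tx": 0,"ty": 0.4,"tz": 0,"turn": 0},{"jaw": 1,"tx": 0,"ty": 0.4,"tz": 0,"turn": 0},{"jaw": 1,"tx": 0,"ty": 0.4,"tz": 0,"turn": 0}])

```text
t: 1.7
tcp_pos: [0.335, 0.7233, 0.5248]
orientation: [[-0.907, 0.42, 0.017], [0.42, 0.907, 0.035], [-0.0, 0.039, -0.999]]
wrist_force: [-0.0, -0.1, 0.1]
finger_gap: 0.998
finger_force: 0.0
```

```bash
python3 -c "
from h import *
o=r.get_obs();print(o['t'],o['q'],o['tcp_pos'],o['orientation'])"
```

```text
1.7 [ 59.3956  48.4872   5.0522   0.2534 124.2458  -5.6085] [0.335  0.7233 0.5248] [[-0.9074  0.4199  0.0165]
 [ 0.4202  0.9067  0.0351]
 [-0.0002  0.0388 -0.9992]]
```

Call:
jog_arm(steps=[{"jaw": 1,"tx": 0,"ty": 0.5,"tz": -0.5,"turn": 0},{"jaw": 1,"tx": 0,"ty": 0.5,"tz": -0.5,"turn": 0},{"jaw": 1,"tx": 0,"ty": 0.5,"tz": -0.5,"turn": 0},{"jaw": 1,"tx": 0,"ty": 0.5,"tz": -0.5,"turn": 0},{"jaw": 1,"tx": 0,"ty": 0.5,"tz": -0.5,"turn": 0},{"jaw": 1,"tx": 0,"ty": 0.5,"tz": -0.5,"turn": 0}])

```text
t: 2.3
tcp_pos: [0.328, 0.7079, 0.565]
orientation: [[-0.907, 0.419, 0.032], [0.42, 0.905, 0.069], [-0.0, 0.076, -0.997]]
wrist_force: [-0.1, 0.7, -0.2]
finger_gap: 1.0
finger_force: 0.0
```

```bash
python3 -c "
from h import *
o=r.get_obs();print(o['t'],o['q'],o['tcp_pos'],o['orientation'])"
```

```text
2.3 [ 59.1631  45.5323   5.0533   0.538  125.0874  -5.655 ] [0.328  0.7079 0.565 ] [[-0.9074  0.4191  0.0321]
 [ 0.4203  0.9048  0.0687]
 [-0.0002  0.0758 -0.9971]]
```

Call:
jog_arm(steps=[{"jaw": 1,"tx": 0,"ty": -0.15,"tz": 0,"turn": 0},{"jaw": 1,"tx": 0,"ty": -0.15,"tz": 0,"turn": 0},{"jaw": 1,"tx": 0,"ty": -0.15,"tz": 0,"turn": 0},{"jaw": 1,"tx": 0,"ty": -0.15,"tz": 0,"turn": 0}])

```text
t: 2.7
tcp_pos: [0.2682, 0.5783, 0.5526]
orientation: [[-0.907, 0.419, 0.031], [0.42, 0.905, 0.067], [-0.0, 0.074, -0.997]]
wrist_force: [0.3, -0.3, 2.5]
finger_gap: 1.001
finger_force: 0.0
```

```bash
python3 -c "
from h import *
o=r.get_obs();print(o['t'],o['q'],o['tcp_pos'],o['orientation'])"
```

```text
2.7 [ 57.7455  12.2506  53.0768   0.5785 110.4372  -7.1707] [0.2682 0.5783 0.5526] [[-0.9073  0.4193  0.0314]
 [ 0.4204  0.9048  0.0675]
 [-0.0001  0.0744 -0.9972]]
```

Out-of-reach moves tilt the tool, and the tilt stays in the commanded pose, so I can use that for the tipping. Next I test the inner limit, looking for the opposite tilt.

Call:
jog_arm(steps=[{"jaw": 1,"tx": 0,"ty": -0.5,"tz": 0.1,"turn": 0},{"jaw": 1,"tx": 0,"ty": -0.5,"tz": 0.1,"turn": 0},{"jaw": 1,"tx": 0,"ty": -0.5,"tz": 0.1,"turn": 0},{"jaw": 1,"tx": 0,"ty": -0.5,"tz": 0.1,"turn": 0},{"jaw": 1,"tx": 0,"ty": -0.5,"tz": 0.1,"turn": 0},{"jaw": 1,"tx": 0,"ty": -0.5,"tz": 0.1,"turn": 0},{"jaw": 1,"tx": 0,"ty": -0.5,"tz": 0.1,"turn": 0},{"jaw": 1,"tx": 0,"ty": -0.5,"tz": 0.1,"turn": 0}])

```text
t: 3.5
tcp_pos: [0.1055, 0.2283, 0.446]
orientation: [[-0.908, 0.418, 0.032], [0.419, 0.905, 0.068], [-0.001, 0.075, -0.997]]
wrist_force: [-0.5, -2.4, 1.1]
finger_gap: 1.0
finger_force: 0.0
```

```bash
python3 -c "
from h import *
o=r.get_obs();print(o['t'],o['q'],o['tcp_pos'],o['orientation'])"
```

```text
3.5 [ 44.892  -47.2328 110.7728   1.5725 112.3786 -19.6648] [0.1055 0.2283 0.446 ] [[-0.9078  0.4181  0.0324]
 [ 0.4194  0.9053  0.0681]
 [-0.0009  0.0754 -0.9972]]
```

Call:
jog_arm(steps=[{"jaw": 1,"tx": 0,"ty": -0.1,"tz": 0,"turn": 0},{"jaw": 1,"tx": 0,"ty": -0.1,"tz": 0,"turn": 0}])

```text
t: 3.7
tcp_pos: [0.0848, 0.1821, 0.4546]
orientation: [[-0.907, 0.422, 0.011], [0.422, 0.906, 0.03], [0.003, 0.032, -0.999]]
wrist_force: [-0.5, -1.2, 0.7]
finger_gap: 1.0
finger_force: 0.0
```

Call:
jog_arm(steps=[{"jaw": 1,"tx": 0,"ty": -0.1,"tz": 0,"turn": 0}])

```text
t: 3.8
tcp_pos: [0.078, 0.1676, 0.47]
orientation: [[-0.907, 0.421, 0.002], [0.421, 0.907, 0.006], [0.001, 0.007, -1.0]]
wrist_force: [0.4, -0.4, 0.4]
finger_gap: 0.997
finger_force: 0.0
```

Call:
jog_arm(steps=[{"jaw": 1,"tx": 0,"ty": -0.1,"tz": 0,"turn": 0}])

```text
t: 3.9
tcp_pos: [0.0704, 0.1516, 0.4866]
orientation: [[-0.907, 0.42, -0.009], [0.421, 0.907, -0.019], [0.0, -0.021, -1.0]]
wrist_force: [1.5, -0.2, 0.2]
finger_gap: 1.001
finger_force: 0.0
```

```bash
python3 -c "
from h import *
o=r.get_obs();print(o['t'],o['q'],o['tcp_pos'],o['orientation'])"
```

```text
3.9 [ 38.3052 -52.2957 107.8732  -0.6736 125.5084 -27.2105] [0.0704 0.1516 0.4866] [[-0.9073  0.4205 -0.009 ]
 [ 0.4206  0.9071 -0.0193]
 [ 0.     -0.0213 -0.9998]]
```

Tilting inward also works, at about 1.5° per one-row call. I fit the planar kinematics to find an inner limit well away from the base.

```bash
cat > kin.py <<'E'
from h import *
from scipy.optimize import least_squares
Q=np.array([[57.9232,12.6695,87.5191,79.9106],[59.3956,48.4872,5.0522,124.2458],[59.1631,45.5323,5.0533,125.0874],[57.7455,12.2506,53.0768,110.4372],[44.892,-47.2328,110.7728,112.3786],[38.3052,-52.2957,107.8732,125.5084]])
P=np.array([[.2624,.5666,.2216],[.335,.7233,.5248],[.328,.7079,.565],[.2682,.5783,.5526],[.1055,.2283,.446],[.0704,.1516,.4866]])
def fk(p,q):
    a,b,L1,L2,dl,T=p; q2,q3,q5=np.radians(np.asarray(q)[...,-3:]).T
    e=q2+q3+dl; t=q2+q3+q5
    return np.array([a+L1*np.sin(q2)+L2*np.sin(e)+T*np.sin(t), b+L1*np.cos(q2)+L2*np.cos(e)+T*np.cos(t)]).T
D=.084
def tgt(): return np.c_[np.sqrt(P[:,0]**2+P[:,1]**2-D**2),P[:,2]]
s=least_squares(lambda p:(fk(p,Q)-tgt()).ravel(),[0,.4,.4,.4,0,.25]); p=s.x
E
python3 - <<'E'
from kin import *
print(p,np.abs(s.fun).max())
# inner limit at q3 max / others, for tilt and z
for tilt in(0,10,20,28):
    for z in(.25,.3,.35,.4):
        best=None
        for q3 in np.arange(5.05,147.4,.5):
            q2=np.arange(-52.3,119,.5); q5=180+tilt-q2-q3
            x=fk(p,np.c_[q2,q2*0+q3,q5]); ok=(np.abs(x[:,1]-z)<.004)&(q5>11.57)&(q5<151.7)
            for i in np.where(ok)[0]:
                if best is None or x[i,0]<best[0]: best=(x[i,0],q2[i],q3,q5[i])
        print(tilt,z,np.round(best,3))
E
```

```text
[-0.002   0.3539  0.4118  0.5505  0.0896  0.3887] 0.001030417865429012
0 0.25 [  0.222 -52.3   133.55   98.75 ]
0 0.3 [  0.217 -52.3   128.55  103.75 ]
0 0.35 [  0.206 -52.3   123.05  109.25 ]
0 0.4 [  0.191 -52.3   117.55  114.75 ]
10 0.25 [  0.154 -52.3   134.05  108.25 ]
10 0.3 [  0.15 -52.3  129.05 113.25]
10 0.35 [  0.14 -52.3  123.55 118.75]
10 0.4 [  0.125 -52.3   118.05  124.25 ]
20 0.25 [  0.09 -52.3  136.05 116.25]
20 0.3 [  0.086 -52.3   130.55  121.75 ]
20 0.35 [  0.079 -52.3   125.55  126.75 ]
20 0.4 [  0.065 -52.3   120.05  132.25 ]
28 0.25 [  0.04 -52.3  138.55 121.75]
28 0.3 [  0.039 -52.3   133.05  127.25 ]
28 0.35 [  0.033 -52.3   128.05  132.25 ]
28 0.4 [  0.022 -52.3   122.55  137.75 ]
```

Run:
```python
from h import *
o,_=ray('side',(0,0));print('side cam',o)
for z in(.2,.3,.4,.5):print('mon',z,onz('side',(303,332),z)[:2],onz('side',(640,393),z)[:2])
print('top edge right col640',[onz('top',(640,230),z)[:2] for z in(0,.2,.4)])
# two-view heights: vertical object points: rack tube top, pouch top, bottle_b cap top centre
def tri(pt,ps):
    o1,d1=ray('top',pt);o2,d2=ray('side',ps);A=np.c_[d1,-d2];t=np.linalg.lstsq(A,o2-o1,rcond=None)[0]
    return (o1+d1*t[0]+o2+d2*t[1])/2,np.linalg.norm(o1+d1*t[0]-o2-d2*t[1])
print('bottle_b cap',tri((272,127),(370,170)))
print('rack red tube front-left',tri((263,94),(394,166)))
print('rack tube front right?',tri((313,90),(441,190)))
for p in((152,60),(206,60),(210,105),(150,95)):print('pouch top',onz('top',p,.12)[:2])
print('pouch base',onz('top',(210,140),0)[:2])
for p in((255,110),(338,107)):print('rack front',onz('top',p,0.04)[:2])
print('bottle_a',onz('top',(202,247),.098)[:2])
```

```text
side cam [ 0.1766 -1.2866  0.9197]
mon 0.2 [ 0.3211 -0.6327] [ 0.8184 -0.9301]
mon 0.3 [ 0.301  -0.7235] [ 0.7292 -0.9797]
mon 0.4 [ 0.2809 -0.8144] [ 0.6401 -1.0292]
mon 0.5 [ 0.2609 -0.9053] [ 0.5509 -1.0787]
top edge right col640 [array([ 0.4709, -0.894 ]), array([ 0.4519, -0.7305]), array([ 0.4329, -0.567 ])]
bottle_b cap (array([0.7397, 0.0849, 0.1009]), np.float64(0.00038032729404350555))
rack red tube front-left (array([0.8382, 0.1104, 0.0857]), np.float64(0.0027696271113184455))
rack tube front right? (array([ 0.9113, -0.0295,  0.038 ]), np.float64(0.07782551807008743))
pouch top [0.9174 0.3899]
pouch top [0.9157 0.2523]
pouch top [0.7926 0.238 ]
pouch top [0.8215 0.3891]
pouch base [0.7428 0.268 ]
rack front [0.8122 0.1381]
rack front [ 0.8176 -0.0875]
bottle_a [0.4405 0.2512]
```

Call:
jog_arm(steps=[{"jaw": 1,"tx": 0,"ty": 0.2,"tz": 0,"turn": 0},{"jaw": 1,"tx": 0,"ty": 0.2,"tz": 0,"turn": 0},{"jaw": 1,"tx": 0,"ty": 0.2,"tz": 0,"turn": 0},{"jaw": 1,"tx": 0,"ty": 0.2,"tz": 0,"turn": 0}])

```text
t: 4.3
tcp_pos: [0.1554, 0.3357, 0.4827]
orientation: [[-0.908, 0.42, -0.007], [0.42, 0.907, -0.017], [-0.001, -0.018, -1.0]]
wrist_force: [0.0, 0.1, 1.2]
finger_gap: 0.997
finger_force: 0.0
```

Call:
jog_arm(steps=[{"jaw": 1,"tx": -0.494,"ty": -0.229,"tz": 0.288,"turn": 0.956},{"jaw": 1,"tx": -0.494,"ty": -0.229,"tz": 0.288,"turn": 0.956},{"jaw": 1,"tx": -0.494,"ty": -0.229,"tz": 0.288,"turn": 0.956},{"jaw": 1,"tx": -0.494,"ty": -0.229,"tz": 0.288,"turn": 0.956},{"jaw": 1,"tx": -0.494,"ty": -0.229,"tz": 0.288,"turn": 0.956},{"jaw": 1,"tx": -0.494,"ty": -0.229,"tz": 0.288,"turn": 0.956},{"jaw": 1,"tx": -0.494,"ty": -0.229,"tz": 0.288,"turn": 0.956},{"jaw": 1,"tx": -0.494,"ty": -0.229,"tz": 0.288,"turn": 0.956},{"jaw": 1,"tx": -0.494,"ty": -0.229,"tz": 0.288,"turn": 0.956},{"jaw": 1,"tx": -0.494,"ty": -0.229,"tz": 0.288,"turn": 0.956},{"jaw": 1,"tx": -0.494,"ty": -0.229,"tz": 0.288,"turn": 0.956},{"jaw": 1,"tx": -0.494,"ty": -0.229,"tz": 0.288,"turn": 0.956},{"jaw": 1,"tx": -0.494,"ty": -0.229,"tz": 0.288,"turn": 0.956},{"jaw": 1,"tx": -0.494,"ty": -0.229,"tz": 0.288,"turn": 0.956},{"jaw": 1,"tx": -0.494,"ty": -0.229,"tz": 0.288,"turn": 0.956}])

```text
t: 5.8
tcp_pos: [0.5044, -0.0868, 0.1989]
orientation: [[-0.18, 0.984, -0.009], [0.984, 0.179, -0.018], [-0.016, -0.012, -1.0]]
wrist_force: [-0.5, 0.4, -0.2]
finger_gap: 0.999
finger_force: 0.0
```

```bash
python3 -c "
from h import *
o=r.get_obs();print(o['t'],o['q'],o['tcp_pos']);print(o['orientation'])
R=o['orientation'];print(R.T@(np.array([.504,-.088,.091])-o['tcp_pos']),np.degrees(np.arctan2(R[1,1],R[0,1])))"
```

```text
5.8 [-17.8239  -1.6441 105.3863  -1.1844  76.4265 -27.8833] [ 0.5044 -0.0868  0.1989]
[[-0.1795  0.9837 -0.0089]
 [ 0.9836  0.1794 -0.0182]
 [-0.0163 -0.012  -0.9998]]
[0.0007 0.0007 0.1079] 10.333404605992577
```

Call:
jog_arm(steps=[{"jaw": 1,"tx": 0.001,"ty": 0.001,"tz": 0.05,"turn": 0},{"jaw": 1,"tx": 0.001,"ty": 0.001,"tz": 0.08,"turn": 0},{"jaw": 1,"tx": 0.001,"ty": 0.001,"tz": 0.1,"turn": 0},{"jaw": 1,"tx": 0.001,"ty": 0.001,"tz": 0.108,"turn": 0},{"jaw": 1,"tx": 0.001,"ty": 0.001,"tz": 0.108,"turn": 0},{"jaw": 0.5,"tx": 0.001,"ty": 0.001,"tz": 0.108,"turn": 0},{"jaw": 0.2,"tx": 0.001,"ty": 0.001,"tz": 0.108,"turn": 0},{"jaw": 0,"tx": 0.001,"ty": 0.001,"tz": 0.108,"turn": 0},{"jaw": 0,"tx": 0.001,"ty": 0.001,"tz": 0.108,"turn": 0},{"jaw": 0,"tx": 0.001,"ty": 0.001,"tz": 0.108,"turn": 0},{"jaw": 0,"tx": 0.001,"ty": 0.001,"tz": 0.108,"turn": 0}])

```text
t: 6.9
tcp_pos: [0.5043, -0.0878, 0.0906]
orientation: [[-0.18, 0.984, -0.009], [0.984, 0.18, -0.019], [-0.017, -0.012, -1.0]]
wrist_force: [0.4, -0.3, -0.3]
finger_gap: 0.539
finger_force: 0.0
```

Call:
jog_arm(steps=[{"jaw": 0,"tx": 0,"ty": 0,"tz": 0,"turn": 0},{"jaw": 0,"tx": 0,"ty": 0,"tz": 0,"turn": 0},{"jaw": 0,"tx": 0,"ty": 0,"tz": 0,"turn": 0},{"jaw": 0,"tx": 0,"ty": 0,"tz": 0,"turn": 0},{"jaw": 0,"tx": 0,"ty": 0,"tz": 0,"turn": 0},{"jaw": 0,"tx": 0,"ty": 0,"tz": 0,"turn": 0},{"jaw": 0,"tx": 0,"ty": 0,"tz": 0,"turn": 0}])

```text
t: 7.6
tcp_pos: [0.5044, -0.0878, 0.0905]
orientation: [[-0.18, 0.984, -0.009], [0.984, 0.18, -0.019], [-0.017, -0.012, -1.0]]
wrist_force: [0.7, -0.5, -1.5]
finger_gap: 0.178
finger_force: 30.0
```

Call:
jog_arm(steps=[{"jaw": 0,"tx": 0,"ty": 0,"tz": -0.01,"turn": 0},{"jaw": 0,"tx": 0,"ty": 0,"tz": -0.03,"turn": 0},{"jaw": 0,"tx": 0,"ty": 0,"tz": -0.06,"turn": 0},{"jaw": 0,"tx": 0,"ty": 0,"tz": -0.1,"turn": 0},{"jaw": 0,"tx": 0,"ty": 0,"tz": -0.14,"turn": 0},{"jaw": 0,"tx": 0,"ty": 0,"tz": -0.17,"turn": 0},{"jaw": 0,"tx": 0,"ty": 0,"tz": -0.19,"turn": 0},{"jaw": 0,"tx": 0,"ty": 0,"tz": -0.2,"turn": 0}])

```text
t: 8.4
tcp_pos: [0.5066, -0.0842, 0.2934]
orientation: [[-0.18, 0.984, -0.006], [0.983, 0.18, -0.02], [-0.018, -0.009, -1.0]]
wrist_force: [-0.0, -0.4, -2.9]
finger_gap: 0.178
finger_force: 30.0
```

Call:
jog_arm(steps=[{"jaw": 0,"tx": -0.01,"ty": -0.004,"tz": -0.005,"turn": -0.024},{"jaw": 0,"tx": -0.03,"ty": -0.011,"tz": -0.014,"turn": -0.073},{"jaw": 0,"tx": -0.059,"ty": -0.021,"tz": -0.028,"turn": -0.146},{"jaw": 0,"tx": -0.089,"ty": -0.032,"tz": -0.041,"turn": -0.22},{"jaw": 0,"tx": -0.123,"ty": -0.044,"tz": -0.058,"turn": -0.304},{"jaw": 0,"tx": -0.158,"ty": -0.057,"tz": -0.074,"turn": -0.39},{"jaw": 0,"tx": -0.192,"ty": -0.069,"tz": -0.09,"turn": -0.475},{"jaw": 0,"tx": -0.227,"ty": -0.082,"tz": -0.106,"turn": -0.56},{"jaw": 0,"tx": -0.261,"ty": -0.094,"tz": -0.122,"turn": -0.645},{"jaw": 0,"tx": -0.296,"ty": -0.107,"tz": -0.138,"turn": -0.73},{"jaw": 0,"tx": -0.33,"ty": -0.119,"tz": -0.154,"turn": -0.815},{"jaw": 0,"tx": -0.365,"ty": -0.132,"tz": -0.17,"turn": -0.9},{"jaw": 0,"tx": -0.4,"ty": -0.144,"tz": -0.186,"turn": -0.985},{"jaw": 0,"tx": -0.429,"ty": -0.155,"tz": -0.2,"turn": -1.059},{"jaw": 0,"tx": -0.454,"ty": -0.164,"tz": -0.212,"turn": -1.12},{"jaw": 0,"tx": -0.473,"ty": -0.171,"tz": -0.221,"turn": -1.168},{"jaw": 0,"tx": -0.488,"ty": -0.176,"tz": -0.228,"turn": -1.2},{"jaw": 0,"tx": -0.493,"ty": -0.178,"tz": -0.23,"turn": -1.217}])

```text
t: 10.2
tcp_pos: [0.421, -0.5984, 0.5291]
orientation: [[-0.985, 0.173, -0.01], [0.173, 0.985, -0.017], [0.007, -0.018, -1.0]]
wrist_force: [0.1, 0.4, -2.4]
finger_gap: 0.174
finger_force: 30.0
```

```bash
python3 -c "
from h import *
o=r.get_obs();print(o['t'],o['q'],o['tcp_pos'],o['finger_force'],o['finger_gap']);print(o['orientation'])
f=r.grab_frame('side');p=proj('side',o['tcp_pos']);print(p)
x,y=int(p[0]),int(p[1]);print(x,y);cv2.imwrite('pics/s1.png',f[:,:,::-1])"
```

```text
10.2 [ -60.5761   31.7237   30.3151   -1.1078  117.416  -141.1437] [ 0.421  -0.5984  0.5291] 29.95548033155501 0.1744347334162012
[[-0.9849  0.1726 -0.0103]
 [ 0.1728  0.9848 -0.0167]
 [ 0.0073 -0.0182 -0.9998]]
[348.7418 162.7843]
348 162
```

View pics/s1.png

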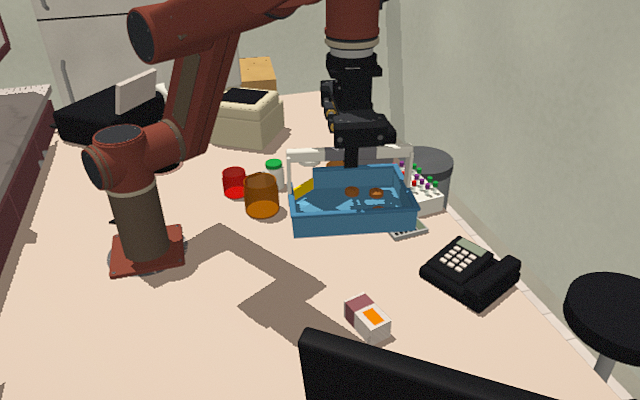

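Call:
jog_arm(steps=[{"jaw": 0,"tx": -0.014,"ty": -0.014,"tz": 0,"turn": 0},{"jaw": 0,"tx": -0.035,"ty": -0.035,"tz": 0,"turn": 0},{"jaw": 0,"tx": -0.05,"ty": -0.05,"tz": -0.01,"turn": 0}])

```text
t: 10.55
tcp_pos: [0.4553, -0.643, 0.5282]
orientation: [[-0.985, 0.172, -0.003], [0.172, 0.985, -0.026], [-0.001, -0.026, -1.0]]
wrist_force: [7.2, -8.2, 39.5]
finger_gap: 0.179
finger_force: 30.0
```

Call:
jog_arm(steps=[{"jaw": 0,"tx": -0.028,"ty": -0.028,"tz": -0.03,"turn": 0}])

```text
t: 10.65
tcp_pos: [0.4596, -0.649, 0.5266]
orientation: [[-0.985, 0.171, 0.009], [0.171, 0.984, -0.041], [-0.016, -0.039, -0.999]]
wrist_force: [1.4, -0.6, -5.4]
finger_gap: 0.181
finger_force: 30.0
```

Call:
jog_arm(steps=[{"jaw": 0,"tx": -0.028,"ty": -0.028,"tz": -0.03,"turn": 0}])

```text
t: 10.75
tcp_pos: [0.4624, -0.6527, 0.5432]
orientation: [[-0.984, 0.172, 0.034], [0.169, 0.982, -0.079], [-0.047, -0.072, -0.996]]
wrist_force: [-0.5, 0.3, -2.4]
finger_gap: 0.183
finger_force: 30.0
```

Call:
jog_arm(steps=[{"jaw": 0,"tx": -0.028,"ty": -0.028,"tz": -0.03,"turn": 0}])

```text
t: 10.85
tcp_pos: [0.4647, -0.6556, 0.5579]
orientation: [[-0.983, 0.174, 0.056], [0.166, 0.98, -0.112], [-0.075, -0.101, -0.992]]
wrist_force: [-0.3, -0.2, -2.4]
finger_gap: 0.179
finger_force: 30.0
```

Call:
jog_arm(steps=[{"jaw": 0,"tx": -0.028,"ty": -0.028,"tz": -0.03,"turn": 0}])

```text
t: 10.95
tcp_pos: [0.4671, -0.6588, 0.5689]
orientation: [[-0.982, 0.175, 0.075], [0.164, 0.977, -0.139], [-0.098, -0.124, -0.987]]
wrist_force: [-1.4, 0.5, -2.3]
finger_gap: 0.18
finger_force: 30.0
```

```bash
cat > st.py <<'E'
from h import *
o=r.get_obs();R=o['orientation'];print(o['t'],o['q'],o['tcp_pos'],o['finger_force'],o['wrist_force'])
print('tilt',np.degrees(np.arccos(-R[2,2])),'az of z',np.degrees(np.arctan2(R[1,2],R[0,2])),'downhill in tool',R.T@[0,0,-1]);print(R)
E
python3 st.py
```

```text
10.95 [ -60.1519   45.4869    5.0537   -0.2646  120.3504 -140.4891] [ 0.4671 -0.6588  0.5689] 29.956396934576333 [-1.4027  0.4876 -2.3394]
tilt 9.11162219543365 az of z -61.594236810017804 downhill in tool [0.098  0.1244 0.9874]
[[-0.9817  0.1752  0.0753]
 [ 0.1636  0.9766 -0.1393]
 [-0.098  -0.1244 -0.9874]]
```

Call:
jog_arm(steps=[{"jaw": 0,"tx": -0.016,"ty": -0.013,"tz": -0.015,"turn": 0}])

```text
t: 11.05
tcp_pos: [0.4697, -0.6594, 0.5739]
orientation: [[-0.981, 0.177, 0.084], [0.163, 0.975, -0.152], [-0.109, -0.135, -0.985]]
wrist_force: [-0.2, -0.5, -3.4]
finger_gap: 0.178
finger_force: 30.0
```

Call:
jog_arm(steps=[{"jaw": 0,"tx": -0.016,"ty": -0.013,"tz": -0.015,"turn": 0}])

```text
t: 11.15
tcp_pos: [0.473, -0.66, 0.5771]
orientation: [[-0.98, 0.177, 0.092], [0.161, 0.974, -0.162], [-0.118, -0.144, -0.982]]
wrist_force: [0.3, 0.1, -3.4]
finger_gap: 0.184
finger_force: 30.0
```

Call:
jog_arm(steps=[{"jaw": 0,"tx": -0.016,"ty": -0.013,"tz": -0.015,"turn": 0}])

```text
t: 11.25
tcp_pos: [0.4761, -0.6607, 0.5809]
orientation: [[-0.979, 0.178, 0.1], [0.159, 0.972, -0.173], [-0.128, -0.153, -0.98]]
wrist_force: [-0.8, -0.3, -3.4]
finger_gap: 0.183
finger_force: 30.0
```

Call:
jog_arm(steps=[{"jaw": 0,"tx": -0.016,"ty": -0.013,"tz": -0.015,"turn": 0}])

```text
t: 11.35
tcp_pos: [0.4789, -0.6611, 0.5857]
orientation: [[-0.978, 0.179, 0.109], [0.157, 0.97, -0.185], [-0.139, -0.164, -0.977]]
wrist_force: [-0.2, 0.3, -2.4]
finger_gap: 0.178
finger_force: 30.0
```

Call:
jog_arm(steps=[{"jaw": 0,"tx": -0.016,"ty": -0.013,"tz": -0.015,"turn": 0}])

```text
t: 11.45
tcp_pos: [0.4815, -0.6612, 0.5914]
orientation: [[-0.977, 0.18, 0.118], [0.155, 0.968, -0.198], [-0.15, -0.175, -0.973]]
wrist_force: [0.9, 0.2, -2.7]
finger_gap: 0.183
finger_force: 30.0
```

Call:
jog_arm(steps=[{"jaw": 0,"tx": -0.016,"ty": -0.013,"tz": -0.015,"turn": 0}])

```text
t: 11.55
tcp_pos: [0.4839, -0.6612, 0.5976]
orientation: [[-0.975, 0.182, 0.127], [0.153, 0.966, -0.211], [-0.161, -0.186, -0.969]]
wrist_force: [0.3, 0.4, -2.4]
finger_gap: 0.179
finger_force: 30.0
```

```bash
python3 st.py; python3 -c "
from h import *
f=r.grab_frame('side')[:,:,::-1][90:290,240:480];cv2.imwrite('pics/s2.png',cv2.resize(f,None,fx=3,fy=3,interpolation=cv2.INTER_CUBIC))"
```

```text
11.55 [ -59.3594   43.7119    5.1112    0.1418  116.9369 -139.5058] [ 0.4839 -0.6612  0.5976] 29.96198288630694 [ 0.2547  0.3539 -2.4081]
tilt 14.24040317014062 az of z -58.84528544820604 downhill in tool [0.1612 0.1859 0.9693]
[[-0.9751  0.1818  0.1273]
 [ 0.1525  0.9656 -0.2105]
 [-0.1612 -0.1859 -0.9693]]
```

View pics/s2.png

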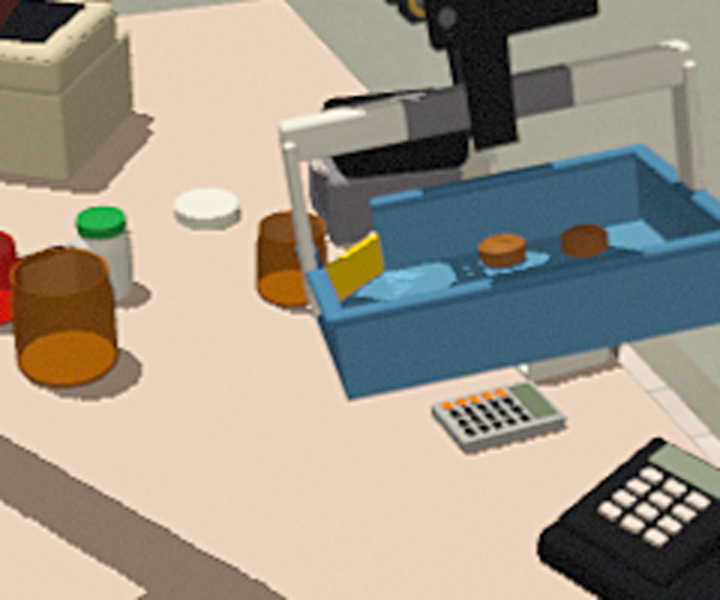

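The chews in the +x half are visible at crop (502,250) and (583,240), and the lip at (355,265) is low. I keep tilting.

Call:
jog_arm(steps=[{"jaw": 0,"tx": -0.024,"ty": -0.02,"tz": -0.022,"turn": 0}])

```text
t: 11.7
tcp_pos: [0.4871, -0.6617, 0.6056]
orientation: [[-0.973, 0.184, 0.14], [0.149, 0.962, -0.228], [-0.177, -0.201, -0.963]]
wrist_force: [-0.2, -0.9, -3.4]
finger_gap: 0.183
finger_force: 30.0
```

Call:
jog_arm(steps=[{"jaw": 0,"tx": -0.024,"ty": -0.02,"tz": -0.022,"turn": 0}])

```text
t: 11.8
tcp_pos: [0.4903, -0.6616, 0.6163]
orientation: [[-0.97, 0.187, 0.156], [0.144, 0.958, -0.249], [-0.195, -0.219, -0.956]]
wrist_force: [0.3, -0.3, -2.5]
finger_gap: 0.182
finger_force: 30.0
```

Call:
jog_arm(steps=[{"jaw": 0,"tx": -0.024,"ty": -0.02,"tz": -0.022,"turn": 0}])

```text
t: 11.9
tcp_pos: [0.4931, -0.661, 0.6275]
orientation: [[-0.967, 0.19, 0.17], [0.139, 0.953, -0.269], [-0.213, -0.236, -0.948]]
wrist_force: [-0.8, -0.4, -2.6]
finger_gap: 0.182
finger_force: 30.0
```

Call:
jog_arm(steps=[{"jaw": 0,"tx": -0.024,"ty": -0.02,"tz": -0.022,"turn": 0}])

```text
t: 12.0
tcp_pos: [0.4955, -0.6602, 0.6386]
orientation: [[-0.964, 0.193, 0.185], [0.134, 0.948, -0.288], [-0.231, -0.253, -0.94]]
wrist_force: [0.2, 0.2, -3.9]
finger_gap: 0.184
finger_force: 30.0
```

Call:
jog_arm(steps=[{"jaw": 0,"tx": -0.024,"ty": -0.02,"tz": -0.022,"turn": 0}])

```text
t: 12.1
tcp_pos: [0.4976, -0.6591, 0.6497]
orientation: [[-0.96, 0.196, 0.199], [0.129, 0.943, -0.307], [-0.248, -0.269, -0.931]]
wrist_force: [0.2, 0.2, -3.0]
finger_gap: 0.183
finger_force: 30.0
```

Call:
jog_arm(steps=[{"jaw": 0,"tx": -0.024,"ty": -0.02,"tz": -0.022,"turn": 0}])

```text
t: 12.2
tcp_pos: [0.4995, -0.6579, 0.6609]
orientation: [[-0.957, 0.199, 0.213], [0.123, 0.938, -0.325], [-0.264, -0.285, -0.921]]
wrist_force: [0.8, 0.1, -2.0]
finger_gap: 0.175
finger_force: 30.0
```

Call:
jog_arm(steps=[{"jaw": 0,"tx": -0.024,"ty": -0.02,"tz": -0.022,"turn": 0}])

```text
t: 12.3
tcp_pos: [0.501, -0.6563, 0.6726]
orientation: [[-0.953, 0.203, 0.226], [0.117, 0.932, -0.343], [-0.281, -0.3, -0.912]]
wrist_force: [-0.9, 0.0, -2.5]
finger_gap: 0.179
finger_force: 30.0
```

```bash
python3 st.py
```

```text
12.3 [ -58.42     39.2371    5.1104    0.8137  111.3923 -138.3086] [ 0.501  -0.6563  0.6726] 29.95883423835039 [-0.9119  0.0368 -2.522 ]
tilt 24.269379987708106 az of z -56.57655850802047 downhill in tool [0.2807 0.3002 0.9116]
[[-0.9526  0.2032  0.2264]
 [ 0.1173  0.932  -0.3431]
 [-0.2807 -0.3002 -0.9116]]
```

Call:
jog_arm(steps=[{"jaw": 0,"tx": -0.024,"ty": -0.02,"tz": -0.022,"turn": 0}])

```text
t: 12.4
tcp_pos: [0.5023, -0.6543, 0.6846]
orientation: [[-0.948, 0.207, 0.24], [0.111, 0.926, -0.361], [-0.297, -0.316, -0.901]]
wrist_force: [-0.2, -0.1, -1.9]
finger_gap: 0.18
finger_force: 30.0
```

Call:
jog_arm(steps=[{"jaw": 0,"tx": -0.024,"ty": -0.02,"tz": -0.022,"turn": 0}])

```text
t: 12.5
tcp_pos: [0.5032, -0.652, 0.697]
orientation: [[-0.944, 0.211, 0.254], [0.104, 0.92, -0.378], [-0.313, -0.331, -0.89]]
wrist_force: [0.6, -0.8, -1.9]
finger_gap: 0.18
finger_force: 30.0
```

Call:
jog_arm(steps=[{"jaw": 0,"tx": -0.024,"ty": -0.02,"tz": -0.022,"turn": 0}])

```text
t: 12.6
tcp_pos: [0.5038, -0.6494, 0.7098]
orientation: [[-0.939, 0.216, 0.267], [0.097, 0.913, -0.396], [-0.329, -0.346, -0.879]]
wrist_force: [0.0, 0.0, -3.2]
finger_gap: 0.182
finger_force: 30.0
```

Call:
jog_arm(steps=[{"jaw": 0,"tx": 0,"ty": 0,"tz": 0,"turn": 0},{"jaw": 0,"tx": 0,"ty": 0,"tz": 0,"turn": 0},{"jaw": 0,"tx": 0,"ty": 0,"tz": 0,"turn": 0},{"jaw": 0,"tx": 0,"ty": 0,"tz": 0,"turn": 0}])

```text
t: 13.0
tcp_pos: [0.5039, -0.6502, 0.7074]
orientation: [[-0.94, 0.215, 0.265], [0.098, 0.914, -0.393], [-0.327, -0.343, -0.88]]
wrist_force: [-0.5, 0.3, -3.0]
finger_gap: 0.177
finger_force: 30.0
```

```bash
python3 st.py; python3 -c "
from h import *
f=r.grab_frame('side')[:,:,::-1];p=proj('side',r.get_obs()['tcp_pos']);print(p);x,y=int(p[0]),int(p[1]);y0=max(0,y-60);x0=x-120
cv2.imwrite('pics/s3.png',cv2.resize(f[y0:y0+200,x0:x0+240],None,fx=3,fy=3,interpolation=cv2.INTER_CUBIC));print(x0,y0)"
```

```text
13.0 [ -58.1263   37.1505    5.1425    1.0677  109.4155 -137.9167] [ 0.5039 -0.6502  0.7074] 29.968163520097733 [-0.4561  0.2692 -2.965 ]
tilt 28.304779426775003 az of z -56.002269799957844 downhill in tool [0.327  0.3434 0.8804]
[[-0.9399  0.2152  0.2651]
 [ 0.0984  0.9142 -0.3931]
 [-0.327  -0.3434 -0.8804]]
[417.4681  59.2837]
297 0
```

View pics/s3.png

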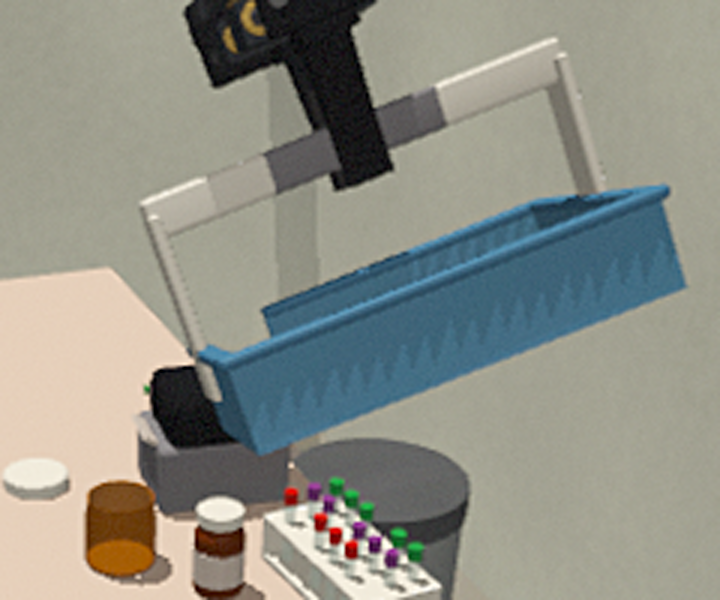

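The side crop shows the tote tilted with its floor hidden. I go to the jar, where the top camera can see inside.

```bash
cat >> st.py <<'E'
R0=np.array([[-.1795,.9837,-.0089],[.9836,.1794,-.0182],[-.0163,-.012,-.9998]]);c,s=np.cos(np.radians(10.33)),np.sin(np.radians(10.33))
T=np.array([[c,-s,0],[s,c,0],[0,0,1]])
M=R0.T@T   # tote->tool
g=np.array([0,0,-.019])
def tp(v): return o['tcp_pos']+R@(g+M@(np.asarray(v)-[0,0,.110]))
lip=tp([.0525,.0775,.026]);foot=tp([.0525,.0775,0])
print('lip',lip,'foot',foot,'tote tilt',np.degrees(np.arccos((R@M)[2,2])),'face az',np.degrees(np.arctan2(*((R@M)@[1,1,0])[[1,0]])),'corner z',tp([.075,.0325,0])[2],tp([.03,.1,0])[2])
J=np.array([.648,.177,.088])
for h in(.25,.12,.032): print(h,'move',R.T@(J+[0,0,h]-lip), 'tcp',o['tcp_pos']+J+[0,0,h]-lip)
E
python3 st.py
```

```text
13.05 [ -58.1278   37.148     5.1358    1.0676  109.4165 -137.9123] [ 0.5039 -0.6502  0.7075] 29.96804800350219 [-0.6589  0.1258 -2.4995]
tilt 28.313008598870606 az of z -56.00458891152699 downhill in tool [0.3271 0.3435 0.8804]
[[-0.9398  0.2153  0.2652]
 [ 0.0985  0.9142 -0.3932]
 [-0.3271 -0.3435 -0.8804]]
lip [ 0.4581 -0.6183  0.6077] foot [ 0.4646 -0.6282  0.5846] tote tilt 27.1711212395767 face az 125.55356017657296 corner z 0.5911979724839395 0.5850646052244682
0.25 move [-0.012   0.8606 -0.0249] tcp [0.6939 0.1451 0.4377]
0.12 move [0.0306 0.9052 0.0896] tcp [0.6939 0.1451 0.3077]
0.032 move [0.0593 0.9354 0.167 ] tcp [0.6939 0.1451 0.2197]
```

Call:
jog_arm(steps=[{"jaw": 0,"tx": 0,"ty": 0.005,"tz": 0,"turn": 0},{"jaw": 0,"tx": 0,"ty": 0.015,"tz": 0,"turn": 0},{"jaw": 0,"tx": 0,"ty": 0.03,"tz": 0,"turn": 0},{"jaw": 0,"tx": 0,"ty": 0.05,"tz": 0,"turn": 0},{"jaw": 0,"tx": 0,"ty": 0.075,"tz": 0,"turn": 0},{"jaw": 0,"tx": 0,"ty": 0.105,"tz": 0,"turn": 0},{"jaw": 0,"tx": 0,"ty": 0.135,"tz": 0,"turn": 0},{"jaw": 0,"tx": 0,"ty": 0.165,"tz": 0,"turn": 0},{"jaw": 0,"tx": 0,"ty": 0.195,"tz": 0,"turn": 0},{"jaw": 0,"tx": 0,"ty": 0.225,"tz": 0,"turn": 0},{"jaw": 0,"tx": 0,"ty": 0.255,"tz": 0,"turn": 0},{"jaw": 0,"tx": 0,"ty": 0.285,"tz": 0,"turn": 0},{"jaw": 0,"tx": 0,"ty": 0.315,"tz": 0,"turn": 0},{"jaw": 0,"tx": 0,"ty": 0.345,"tz": 0,"turn": 0},{"jaw": 0,"tx": 0,"ty": 0.375,"tz": 0,"turn": 0},{"jaw": 0,"tx": 0,"ty": 0.405,"tz": 0,"turn": 0},{"jaw": 0,"tx": 0,"ty": 0.435,"tz": 0,"turn": 0},{"jaw": 0,"tx": 0,"ty": 0.465,"tz": 0,"turn": 0},{"jaw": 0,"tx": 0,"ty": 0.495,"tz": 0,"turn": 0},{"jaw": 0,"tx": 0,"ty": 0.525,"tz": 0,"turn": 0}])

```text
t: 15.05
tcp_pos: [0.6171, -0.1687, 0.527]
orientation: [[-0.94, 0.215, 0.266], [0.098, 0.914, -0.394], [-0.328, -0.344, -0.88]]
wrist_force: [-0.0, 0.1, -2.4]
finger_gap: 0.181
finger_force: 30.0
```

Call:
jog_arm(steps=[{"jaw": 0,"tx": 0,"ty": 0.03,"tz": 0,"turn": 0},{"jaw": 0,"tx": 0,"ty": 0.06,"tz": 0,"turn": 0},{"jaw": 0,"tx": 0,"ty": 0.09,"tz": -0.002,"turn": 0},{"jaw": 0,"tx": 0,"ty": 0.12,"tz": -0.005,"turn": 0},{"jaw": 0,"tx": 0,"ty": 0.15,"tz": -0.01,"turn": 0},{"jaw": 0,"tx": 0,"ty": 0.18,"tz": -0.015,"turn": 0},{"jaw": 0,"tx": 0,"ty": 0.21,"tz": -0.018,"turn": 0},{"jaw": 0,"tx": 0,"ty": 0.238,"tz": -0.02,"turn": 0},{"jaw": 0,"tx": 0,"ty": 0.263,"tz": -0.022,"turn": 0},{"jaw": 0,"tx": 0,"ty": 0.285,"tz": -0.024,"turn": 0},{"jaw": 0,"tx": 0,"ty": 0.303,"tz": -0.025,"turn": 0},{"jaw": 0,"tx": 0,"ty": 0.317,"tz": -0.025,"turn": 0},{"jaw": 0,"tx": 0,"ty": 0.327,"tz": -0.025,"turn": 0},{"jaw": 0,"tx": 0,"ty": 0.333,"tz": -0.025,"turn": 0},{"jaw": 0,"tx": 0,"ty": 0.336,"tz": -0.025,"turn": 0}])

```text
t: 16.55
tcp_pos: [0.6828, 0.1469, 0.4338]
orientation: [[-0.94, 0.216, 0.266], [0.098, 0.914, -0.395], [-0.328, -0.345, -0.88]]
wrist_force: [-0.2, -0.2, -3.4]
finger_gap: 0.179
finger_force: 30.0
```

```bash
python3 st.py; python3 -c "
from h import *
f=r.grab_frame('top')[:,:,::-1];x0,y0=160,60
cv2.imwrite('pics/t3.png',cv2.resize(f[y0:y0+190,x0:x0+250],None,fx=3,fy=3,interpolation=cv2.INTER_CUBIC))"
```

```text
16.55 [ 18.6112  14.224   67.6958 -27.3147  89.93   -63.7395] [0.6828 0.1469 0.4338] 29.96890082024038 [-0.2086 -0.2015 -3.3545]
tilt 28.41709703503185 az of z -56.02357656607414 downhill in tool [0.328  0.3448 0.8795]
[[-0.9396  0.2155  0.266 ]
 [ 0.0979  0.9136 -0.3946]
 [-0.328  -0.3448 -0.8795]]
lip [0.637  0.1787 0.334 ] foot [0.6436 0.1687 0.3109] tote tilt 27.275307518943375 face az 125.5662317050067 corner z 0.31750212686831625 0.3113637674006723
0.25 move [-0.0118 -0.0005  0.0001] tcp [0.6938 0.1453 0.4378]
0.12 move [0.0308 0.0443 0.1144] tcp [0.6938 0.1453 0.3078]
0.032 move [0.0597 0.0746 0.1918] tcp [0.6938 0.1453 0.2198]
```

View pics/t3.png

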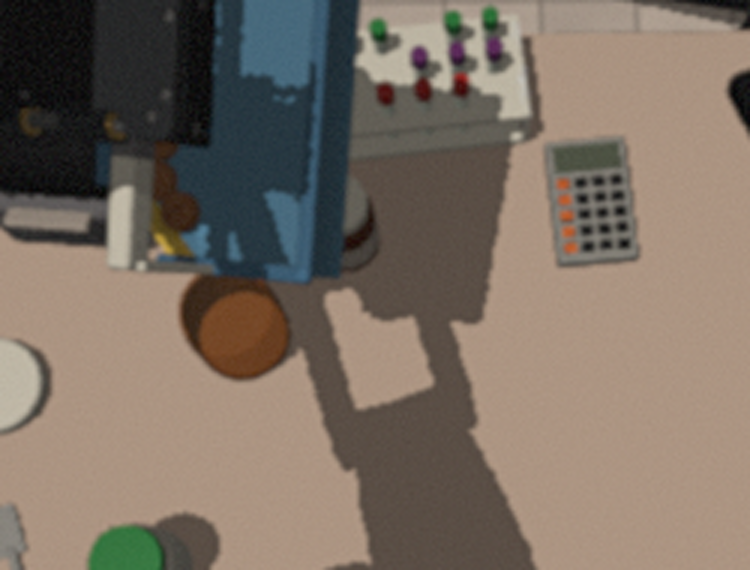

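Three chews show in a row just behind the yellow lip, at crop (180,210), (160,185) and (165,150). The fourth may be hidden under the handle or gripper. I convert them to the tote frame.

```bash
cat >> st.py <<'E'
def tote(pix,n='top',h=.0105):
    oo,d=ray(n,pix);Rt=R@M;o0=tp([0,0,0]);a=Rt.T@(oo-o0);b=Rt.T@d;return a+b*(h-a[2])/b[2]
E
python3 - <<'E'
from st import *
for c in((180,210),(160,185),(165,150)):print(c,tote((160+c[0]/3,60+c[1]/3)))
print('lip pix',proj('top',lip)*3-[480,180],'yellow lip ends top',[np.round(proj('top',tp(v))*3-[480,180]) for v in([.075,.055,.026],[.03,.1,.026],[.075,-.1,.045],[-.075,.1,.045],[-.075,-.1,.045])])
print('visible tote area under bar: side pix of corner',proj('side',tp([.05,.075,.015])))
for y in(-.03,0,.03,.06):print([proj('top',tp([x,y,.0105]))*3-[480,180] for x in(.06,.03)])
E
```

```text
16.6 [ 18.6173  14.226   67.6988 -27.3057  89.9238 -63.7346] [0.6828 0.1471 0.4337] 29.965023323893547 [-0.2054  0.6812 -3.8845]
tilt 28.409075996789166 az of z -56.008343422449435 downhill in tool [0.328  0.3446 0.8796]
[[-0.9396  0.2154  0.266 ]
 [ 0.0978  0.9137 -0.3945]
 [-0.328  -0.3446 -0.8796]]
lip [0.637  0.1788 0.3339] foot [0.6436 0.1689 0.3108] tote tilt 27.267247761387782 face az 125.56947406851712 corner z 0.3174331659441489 0.31128955164699146
0.25 move [-0.0118 -0.0007  0.0001] tcp [0.6938 0.1453 0.4378]
0.12 move [0.0308 0.0441 0.1144] tcp [0.6938 0.1453 0.3078]
0.032 move [0.0597 0.0745 0.1918] tcp [0.6938 0.1453 0.2198]
(180, 210) [0.0387 0.0672 0.0105]
(160, 185) [0.0552 0.0524 0.0105]
(165, 150) [0.0528 0.03   0.0105]
lip pix [146.2794 223.0594] yellow lip ends top [array([119., 185.]), array([174., 262.]), array([112., -75.]), array([303., 276.]), array([328., -79.])]
visible tote area under bar: side pix of corner [334.0565 101.1801]
[array([160.7683,  54.0074]), array([200.2905,  55.1473])]
[array([158.2264, 101.9554]), array([197.5129, 103.7583])]
[array([155.7097, 149.4267]), array([194.7634, 151.8793])]
[array([153.218 , 196.4285]), array([192.0414, 199.5178])]
```

The fourth chew could be behind the gripper body, so I move to a spot where the top camera can see under it.

Call:
jog_arm(steps=[{"jaw": 0,"tx": 0,"ty": -0.005,"tz": 0.003,"turn": 0},{"jaw": 0,"tx": 0.001,"ty": -0.016,"tz": 0.009,"turn": 0},{"jaw": 0,"tx": 0.003,"ty": -0.032,"tz": 0.017,"turn": 0},{"jaw": 0,"tx": 0.004,"ty": -0.054,"tz": 0.029,"turn": 0},{"jaw": 0,"tx": 0.006,"ty": -0.08,"tz": 0.043,"turn": 0},{"jaw": 0,"tx": 0.009,"ty": -0.113,"tz": 0.06,"turn": 0},{"jaw": 0,"tx": 0.012,"ty": -0.148,"tz": 0.079,"turn": 0},{"jaw": 0,"tx": 0.014,"ty": -0.183,"tz": 0.097,"turn": 0},{"jaw": 0,"tx": 0.017,"ty": -0.22,"tz": 0.117,"turn": 0},{"jaw": 0,"tx": 0.02,"ty": -0.258,"tz": 0.137,"turn": 0},{"jaw": 0,"tx": 0.023,"ty": -0.295,"tz": 0.157,"turn": 0},{"jaw": 0,"tx": 0.026,"ty": -0.333,"tz": 0.177,"turn": 0},{"jaw": 0,"tx": 0.029,"ty": -0.37,"tz": 0.197,"turn": 0},{"jaw": 0,"tx": 0.032,"ty": -0.405,"tz": 0.216,"turn": 0},{"jaw": 0,"tx": 0.034,"ty": -0.438,"tz": 0.233,"turn": 0},{"jaw": 0,"tx": 0.037,"ty": -0.467,"tz": 0.249,"turn": 0},{"jaw": 0,"tx": 0.039,"ty": -0.494,"tz": 0.263,"turn": 0},{"jaw": 0,"tx": 0.04,"ty": -0.515,"tz": 0.275,"turn": 0},{"jaw": 0,"tx": 0.041,"ty": -0.529,"tz": 0.282,"turn": 0},{"jaw": 0,"tx": 0.042,"ty": -0.537,"tz": 0.286,"turn": 0}])

```text
t: 18.6
tcp_pos: [0.602, -0.4544, 0.3535]
orientation: [[-0.94, 0.217, 0.264], [0.1, 0.913, -0.395], [-0.327, -0.345, -0.88]]
wrist_force: [0.7, 0.9, -2.9]
finger_gap: 0.179
finger_force: 30.0
```

Run:
```python
from st import *
f=r.grab_frame('top')[:,:,::-1];p=proj('top',tp([0,0,0]));x0=min(int(p[0])-110,400);y0=max(0,int(p[1])-100);print(x0,y0)
cv2.imwrite('pics/t4.png',cv2.resize(f[y0:y0+190,x0:x0+240],None,fx=3,fy=3,interpolation=cv2.INTER_CUBIC))
print([np.round((proj('top',tp(v))-[x0,y0])*3) for v in([.075,.055,.026],[.03,.1,.026],[.075,-.1,.045],[-.075,.1,.045],[-.075,-.1,.045])])
```

```text
18.6 [ -39.4476    7.134    84.1435   -8.9651   61.6495 -117.3729] [ 0.602  -0.4544  0.3535] 29.96653353329748 [ 0.7116  0.9469 -2.9061]
tilt 28.396393601857415 az of z -56.208301444814275 downhill in tool [0.3274 0.3449 0.8797]
[[-0.9396  0.2172  0.2645]
 [ 0.0999  0.9131 -0.3952]
 [-0.3274 -0.3449 -0.8797]]
lip [ 0.5562 -0.4226  0.2537] foot [ 0.5628 -0.4325  0.2306] tote tilt 27.254866285678293 face az 125.46114954497801 corner z 0.23716631361581203 0.23107964098118255
0.25 move [-0.054   0.5384 -0.2868] tcp [0.6938 0.1452 0.4378]
0.12 move [-0.0114  0.5832 -0.1725] tcp [0.6938 0.1452 0.3078]
0.032 move [ 0.0174  0.6136 -0.0951] tcp [0.6938 0.1452 0.2198]
400 45
[array([289., 370.]), array([350., 441.]), array([324., 140.]), array([531., 464.]), array([586., 149.])]
```

View pics/t4.png

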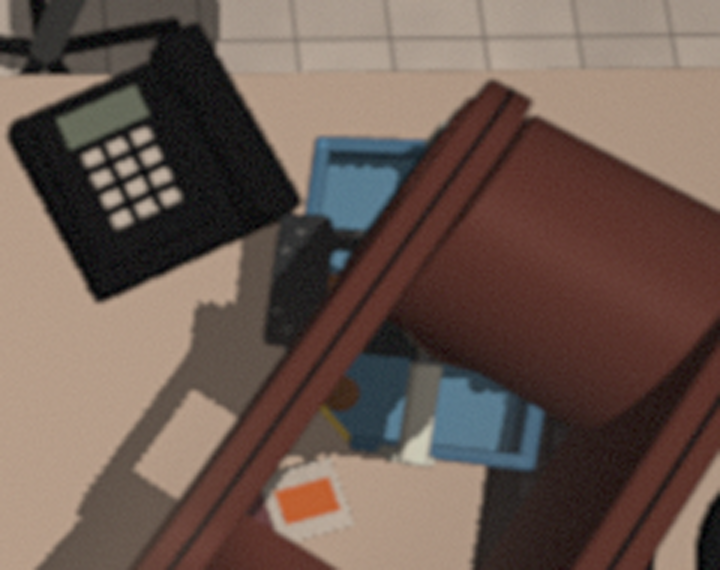

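Run:
```python
from st import *
for c in((333,280),(342,390)):print(tote((400+c[0]/3,45+c[1]/3)))
for y in(-.09,-.06,-.03,0,.03,.06):print(y,np.round((proj('top',tp([.058,y,.0105]))-[400,45])*3))
```

```text
18.65 [ -39.4691    7.1648   84.1226   -8.9825   61.6263 -117.3952] [ 0.602  -0.4548  0.3534] 29.981680589262396 [-0.4644  0.1313 -2.7667]
tilt 28.413882594707193 az of z -56.249415896547156 downhill in tool [0.3273 0.3454 0.8795]
[[-0.9397  0.2171  0.2644]
 [ 0.0997  0.913  -0.3956]
 [-0.3273 -0.3454 -0.8795]]
lip [ 0.5562 -0.4231  0.2536] foot [ 0.5627 -0.433   0.2305] tote tilt 27.272537616327025 face az 125.47563836517392 corner z 0.23707511451955296 0.2310173157335464
0.25 move [-0.0541  0.5387 -0.2873] tcp [0.6938 0.1452 0.4378]
0.12 move [-0.0115  0.5836 -0.173 ] tcp [0.6938 0.1452 0.3078]
0.032 move [ 0.0173  0.614  -0.0956] tcp [0.6938 0.1452 0.2198]
[ 0.0555 -0.01    0.0105]
[0.0392 0.0657 0.0105]
-0.09 [347. 163.]
-0.06 [340. 207.]
-0.03 [333. 251.]
0 [327. 294.]
0.03 [321. 337.]
0.06 [314. 379.]
```

The fourth chew is last in a chain along the +x wall, with some brown showing at tote (55,-10) mm. I swing the tote about the tool axis to pack the chews into the corner, then swing it back.

Call:
jog_arm(steps=[{"jaw": 0,"tx": 0,"ty": 0,"tz": 0,"turn": 0.05},{"jaw": 0,"tx": 0,"ty": 0,"tz": 0,"turn": 0.13},{"jaw": 0,"tx": 0,"ty": 0,"tz": 0,"turn": 0.23},{"jaw": 0,"tx": 0,"ty": 0,"tz": 0,"turn": 0.33},{"jaw": 0,"tx": 0,"ty": 0,"tz": 0,"turn": 0.42},{"jaw": 0,"tx": 0,"ty": 0,"tz": 0,"turn": 0.48},{"jaw": 0,"tx": 0,"ty": 0,"tz": 0,"turn": 0.48},{"jaw": 0,"tx": 0,"ty": 0,"tz": 0,"turn": 0.48},{"jaw": 0,"tx": 0,"ty": 0,"tz": 0,"turn": 0.48},{"jaw": 0,"tx": 0,"ty": 0,"tz": 0,"turn": 0.48},{"jaw": 0,"tx": 0,"ty": 0,"tz": 0,"turn": 0.42},{"jaw": 0,"tx": 0,"ty": 0,"tz": 0,"turn": 0.33},{"jaw": 0,"tx": 0,"ty": 0,"tz": 0,"turn": 0.23},{"jaw": 0,"tx": 0,"ty": 0,"tz": 0,"turn": 0.13},{"jaw": 0,"tx": 0,"ty": 0,"tz": 0,"turn": 0.05},{"jaw": 0,"tx": 0,"ty": 0,"tz": 0,"turn": 0}])

```text
t: 20.25
tcp_pos: [0.6036, -0.4525, 0.3537]
orientation: [[-0.94, 0.212, 0.266], [0.095, 0.914, -0.394], [-0.327, -0.346, -0.88]]
wrist_force: [0.1, 0.2, -2.4]
finger_gap: 0.18
finger_force: 30.0
```

Run:
```python
from st import *
f=r.grab_frame('top')[:,:,::-1]
cv2.imwrite('pics/t5.png',cv2.resize(f[90:210,470:590],None,fx=5,fy=5,interpolation=cv2.INTER_CUBIC))
print([np.round((proj('top',tp(v))-[470,90])*5) for v in([.075,.055,.026],[.03,.1,.026],[.058,0,.0105],[.058,.03,.0105],[.058,-.03,.0105])])
```

```text
20.25 [ -39.264     7.1388   84.1221   -8.9575   61.6486 -117.5086] [ 0.6036 -0.4525  0.3537] 29.969286513514817 [ 0.113   0.2482 -2.3835]
tilt 28.41093692937227 az of z -56.00194788752518 downhill in tool [0.3269 0.3457 0.8796]
[[-0.9403  0.2122  0.266 ]
 [ 0.0947  0.914  -0.3945]
 [-0.3269 -0.3457 -0.8796]]
lip [ 0.5576 -0.421   0.2539] foot [ 0.5642 -0.4309  0.2308] tote tilt 27.269817956907914 face az 125.79123502954135 corner z 0.23732953206786084 0.23131261957867266
0.25 move [-0.0559  0.5367 -0.2858] tcp [0.694  0.1455 0.4378]
0.12 move [-0.0134  0.5817 -0.1714] tcp [0.694  0.1455 0.3078]
0.032 move [ 0.0153  0.6121 -0.094 ] tcp [0.694  0.1455 0.2198]
[array([128., 388.]), array([230., 507.]), array([189., 262.]), array([179., 333.]), array([199., 190.])]
```

View pics/t5.png

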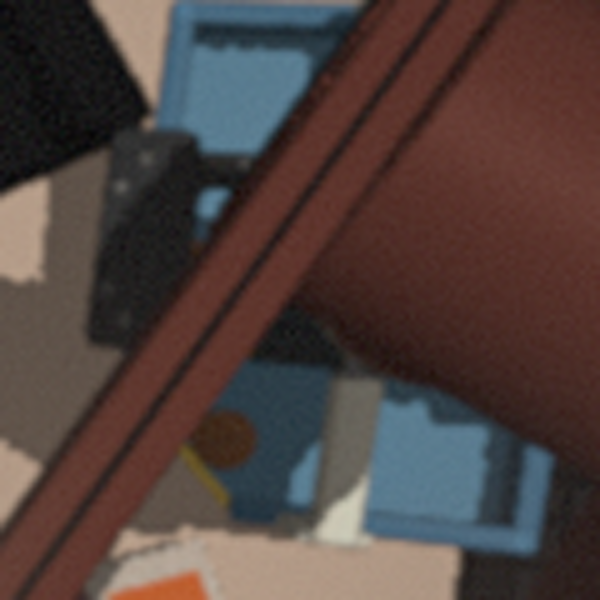

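Call:
jog_arm(steps=[{"jaw": 0,"tx": 0,"ty": 0,"tz": 0,"turn": 0.05},{"jaw": 0,"tx": 0,"ty": 0,"tz": 0,"turn": 0.15},{"jaw": 0,"tx": 0,"ty": 0,"tz": 0,"turn": 0.27},{"jaw": 0,"tx": 0,"ty": 0,"tz": 0,"turn": 0.39},{"jaw": 0,"tx": 0,"ty": 0,"tz": 0,"turn": 0.51},{"jaw": 0,"tx": 0,"ty": 0,"tz": 0,"turn": 0.62},{"jaw": 0,"tx": 0,"ty": 0,"tz": 0,"turn": 0.71},{"jaw": 0,"tx": 0,"ty": 0,"tz": 0,"turn": 0.77},{"jaw": 0,"tx": 0,"ty": 0,"tz": 0,"turn": 0.8},{"jaw": 0,"tx": 0,"ty": 0,"tz": 0,"turn": 0.8},{"jaw": 0,"tx": 0,"ty": 0,"tz": 0,"turn": 0.8},{"jaw": 0,"tx": 0,"ty": 0,"tz": 0,"turn": 0.8},{"jaw": 0,"tx": 0,"ty": 0,"tz": 0,"turn": 0.8},{"jaw": 0,"tx": 0,"ty": 0,"tz": 0,"turn": 0.8},{"jaw": 0,"tx": 0,"ty": 0,"tz": 0,"turn": 0.8},{"jaw": 0,"tx": 0,"ty": 0,"tz": 0,"turn": 0.8}])

```text
t: 21.9
tcp_pos: [0.6036, -0.4525, 0.3537]
orientation: [[-0.5, 0.824, 0.266], [0.724, 0.567, -0.394], [-0.476, -0.005, -0.88]]
wrist_force: [0.5, 0.2, -2.8]
finger_gap: 0.182
finger_force: 29.9
```

Run:
```python
from st import *
f=r.grab_frame('top')[:,:,::-1];np.save('f.npy',f)
H,S,V=cv2.split(cv2.cvtColor(f,cv2.COLOR_BGR2HSV))
pol=np.array([proj('top',tp([x,y,.0105])) for x,y in((.071,-.096),(.071,.05),(.03,.096),(-.071,.096),(-.071,-.096))]);print(pol)
mk=np.zeros(f.shape[:2],np.uint8);cv2.fillPoly(mk,[pol.astype(np.int32)],1)
m=(mk>0)&(H>3)&(H<16)&(S>100)
for a,s,c in big(m,6):print(s,c,tote(c),f[int(c[1]),int(c[0])])
```

```text
21.9 [-39.2622   7.1358  84.1243  -8.9548  61.6467 -71.4807] [ 0.6036 -0.4525  0.3537] 29.943843679502606 [ 0.4887  0.2159 -2.8118]
tilt 28.412623304931568 az of z -55.99368494036121 downhill in tool [0.4758 0.0047 0.8795]
[[-0.5001  0.824   0.2661]
 [ 0.7235  0.5665 -0.3944]
 [-0.4758 -0.0047 -0.8795]]
lip [ 0.625  -0.39    0.2604] foot [ 0.632  -0.3998  0.2374] tote tilt 27.47898063988723 face az 76.32428773815069 corner z 0.2582649663319791 0.2268549948121872
0.25 move [ 0.3618  0.3398 -0.2858] tcp [0.6266 0.1145 0.4313]
0.12 move [ 0.4237  0.3404 -0.1714] tcp [0.6266 0.1145 0.3013]
0.032 move [ 0.4656  0.3408 -0.094 ] tcp [0.6266 0.1145 0.2133]
[[558.4753  85.3233]
 [494.614  132.892 ]
 [488.256  161.5928]
 [519.0608 199.0689]
 [607.2679 140.5622]]
[ 491   85  117   96 4742] [549.1375 134.535 ] [ 0.0026 -0.0263  0.0105] [40 46 82]
[540 155   1   1   1] [540. 155.] [-0.0206  0.0109  0.0105] [17 23 39]
```

Call:
jog_arm(steps=[{"jaw": 0,"tx": 0.004,"ty": 0.004,"tz": -0.002,"turn": -0.008},{"jaw": 0,"tx": 0.012,"ty": 0.012,"tz": -0.006,"turn": -0.024},{"jaw": 0,"tx": 0.023,"ty": 0.025,"tz": -0.012,"turn": -0.048},{"jaw": 0,"tx": 0.039,"ty": 0.041,"tz": -0.021,"turn": -0.08},{"jaw": 0,"tx": 0.058,"ty": 0.062,"tz": -0.031,"turn": -0.12},{"jaw": 0,"tx": 0.082,"ty": 0.087,"tz": -0.044,"turn": -0.168},{"jaw": 0,"tx": 0.107,"ty": 0.114,"tz": -0.057,"turn": -0.22},{"jaw": 0,"tx": 0.132,"ty": 0.141,"tz": -0.071,"turn": -0.272},{"jaw": 0,"tx": 0.16,"ty": 0.169,"tz": -0.085,"turn": -0.328},{"jaw": 0,"tx": 0.187,"ty": 0.198,"tz": -0.1,"turn": -0.384},{"jaw": 0,"tx": 0.214,"ty": 0.227,"tz": -0.115,"turn": -0.44},{"jaw": 0,"tx": 0.241,"ty": 0.256,"tz": -0.129,"turn": -0.496},{"jaw": 0,"tx": 0.269,"ty": 0.285,"tz": -0.144,"turn": -0.552},{"jaw": 0,"tx": 0.294,"ty": 0.312,"tz": -0.157,"turn": -0.604},{"jaw": 0,"tx": 0.317,"ty": 0.337,"tz": -0.17,"turn": -0.652},{"jaw": 0,"tx": 0.339,"ty": 0.36,"tz": -0.181,"turn": -0.696},{"jaw": 0,"tx": 0.358,"ty": 0.38,"tz": -0.192,"turn": -0.736},{"jaw": 0,"tx": 0.374,"ty": 0.397,"tz": -0.2,"turn": -0.768},{"jaw": 0,"tx": 0.384,"ty": 0.407,"tz": -0.205,"turn": -0.788},{"jaw": 0,"tx": 0.389,"ty": 0.413,"tz": -0.208,"turn": -0.8}])

```text
t: 23.95
tcp_pos: [0.6936, 0.1474, 0.3495]
orientation: [[-0.94, 0.212, 0.267], [0.095, 0.914, -0.394], [-0.328, -0.345, -0.88]]
wrist_force: [-0.7, -0.1, -1.9]
finger_gap: 0.183
finger_force: 30.0
```

```bash
cat > chews.py <<'E'
from st import *
f=r.grab_frame('top')[:,:,::-1];cv2.imwrite('pics/u%d.png'%int(o['t']*100),f)
H,S,V=cv2.split(cv2.cvtColor(f,cv2.COLOR_BGR2HSV))
pol=np.array([proj('top',tp([x,y,.0105])) for x,y in((.071,-.096),(.071,.05),(.03,.096),(-.071,.096),(-.071,-.096))])
mk=np.zeros(f.shape[:2],np.uint8);cv2.fillPoly(mk,[pol.astype(np.int32)],1)
m=(mk>0)&(H>3)&(H<16)&(S>100)&(V>45)
for a,s,c in big(m,6):
    if s[4]>5: print(s,c,tote(c))
dt=cv2.distanceTransform(m.astype(np.uint8),cv2.DIST_L2,3);ys,xs=np.where((dt==cv2.dilate(dt,np.ones((5,5))))&(dt>2));print([(x,y,round(float(dt[y,x]),1),np.round(tote((x,y))*1000)) for x,y in zip(xs,ys)])
print('px/26mm',np.linalg.norm(proj('top',tp([.05,.06,.01]))-proj('top',tp([.05,.034,.01]))))
E
python3 chews.py
```

```text
23.95 [ 18.3246  15.9323  74.4434 -27.506   82.2107 -60.2711] [0.6936 0.1474 0.3495] 29.973386214114726 [-0.6541 -0.0716 -1.8543]
tilt 28.399999852462226 az of z -55.842565527865126 downhill in tool [0.3278 0.3447 0.8796]
[[-0.94    0.2124  0.267 ]
 [ 0.0948  0.9144 -0.3936]
 [-0.3278 -0.3447 -0.8796]]
lip [0.6477 0.1789 0.2497] foot [0.6543 0.169  0.2266] tote tilt 27.258262672192973 face az 125.76297337336719 corner z 0.23317109681393025 0.2270458987677771
0.25 move [-0.0294 -0.0321 -0.0768] tcp [0.6939 0.1454 0.4378]
0.12 move [0.0132 0.0127 0.0375] tcp [0.6939 0.1454 0.3078]
0.032 move [0.0421 0.043  0.1149] tcp [0.6939 0.1454 0.2198]
[223 122  21  31 243] [231.8724 140.8025] [0.0326 0.0702 0.0105]
[(np.int64(226), np.int64(132), 2.9, array([49., 53., 10.])), (np.int64(226), np.int64(135), 3.3, array([48., 59., 10.])), (np.int64(230), np.int64(141), 5.2, array([37., 71., 10.])), (np.int64(238), np.int64(147), 4.8, array([16., 82., 10.])), (np.int64(238), np.int64(148), 4.8, array([16., 84., 10.])), (np.int64(239), np.int64(148), 4.8, array([14., 84., 10.]))]
px/26mm 12.2578909446816
```

Call:
jog_arm(steps=[{"jaw": 0,"tx": 0.002,"ty": 0.001,"tz": 0.005,"turn": 0},{"jaw": 0,"tx": 0.006,"ty": 0.005,"tz": 0.015,"turn": 0},{"jaw": 0,"tx": 0.012,"ty": 0.011,"tz": 0.03,"turn": 0},{"jaw": 0,"tx": 0.019,"ty": 0.018,"tz": 0.048,"turn": 0},{"jaw": 0,"tx": 0.025,"ty": 0.025,"tz": 0.066,"turn": 0},{"jaw": 0,"tx": 0.03,"ty": 0.03,"tz": 0.08,"turn": 0},{"jaw": 0,"tx": 0.032,"ty": 0.032,"tz": 0.086,"turn": 0},{"jaw": 0,"tx": 0.033,"ty": 0.033,"tz": 0.088,"turn": 0}])

```text
t: 24.8
tcp_pos: [0.6931, 0.1429, 0.2484]
orientation: [[-0.94, 0.215, 0.264], [0.098, 0.913, -0.395], [-0.326, -0.346, -0.88]]
wrist_force: [0.5, -0.1, -2.3]
finger_gap: 0.182
finger_force: 30.0
```

```bash
python3 chews.py
python3 - <<'E'
from st import *
for n in('top','side'):
    f=r.grab_frame(n)[:,:,::-1];H,S,V=cv2.split(cv2.cvtColor(f,cv2.COLOR_BGR2HSV));cv2.imwrite(f'pics/v_{n}.png',f)
    e=[proj(n,tp(v)) for v in([.075,.055,.026],[.03,.1,.026],[.075,.055,0],[.03,.1,0])];print(n,'pred top ends, bottom ends',e)
    x0,y0=np.min(e,0).astype(int)-15;x1,y1=np.max(e,0).astype(int)+15
    s=np.zeros(H.shape,bool);s[y0:y1,x0:x1]=1
    for nm,m in(('yellow',(H>17)&(H<34)&(S>110)),('blue',(H>95)&(H<115)&(S>90))):
        b=big(m&s,1)
        if b:print(nm,b[0][1],b[0][2])
    am=(H>5)&(H<16)&(S>150)&(V>60);p=proj(n,[.648,.177,.044])
    print('jar',p,[ (s_,c) for a,s_,c in big(am,4) if np.linalg.norm(c-p)<25])
    print('post foot end/handle ends',[proj(n,tp(v)) for v in([0,.101,.12],[0,-.101,.12])])
    x,y=np.clip(proj(n,lip).astype(int)-[55,50],0,None);A=cv2.resize(f[y:y+100,x:x+110],None,fx=3.6,fy=3.6,interpolation=cv2.INTER_CUBIC)
    globals()['A_'+n]=A;print('crop at',x,y)
cv2.imwrite('pics/final.png',np.hstack([A_top,A_side]))
E
```

```text
24.8 [ 17.9945  18.4465  82.0976 -28.5407  73.2715 -55.5322] [0.6931 0.1429 0.2484] 29.96967065613717 [ 0.4791 -0.1429 -2.2704]
tilt 28.385862725685357 az of z -56.25775258418859 downhill in tool [0.3263 0.3457 0.8798]
[[-0.9402  0.2153  0.2641]
 [ 0.0981  0.9133 -0.3953]
 [-0.3263 -0.3457 -0.8798]]
lip [0.6471 0.1746 0.1486] foot [0.6537 0.1646 0.1255] tote tilt 27.244938675086086 face az 125.59343723442458 corner z 0.1320007776750791 0.1260237204393921
0.25 move [-0.0624 -0.0631 -0.1673] tcp [0.6939 0.1453 0.4377]
0.12 move [-0.02   -0.0181 -0.053 ] tcp [0.6939 0.1453 0.3077]
0.032 move [0.0088 0.0123 0.0245] tcp [0.6939 0.1453 0.2197]
[236 143  17  23 171] [243.2515 156.2749] [0.0307 0.0731 0.0105]
[(np.int64(241), np.int64(155), 4.6, array([37., 71., 10.])), (np.int64(248), np.int64(161), 4.2, array([17., 83., 10.]))]
px/26mm 10.935468885902518
24.85 [ 18.0117  18.4221  82.0474 -28.5376  73.277  -55.5335] [0.6934 0.1432 0.2491] 29.968917667865753 [-0.1112  0.5159 -3.6233]
tilt 28.402311872819805 az of z -56.118326355150536 downhill in tool [0.3273 0.3451 0.8796]
[[-0.9398  0.2155
[... 635 characters left out ...]
[252.7534 150.5925]
jar [239.165  168.4141] [(array([224, 173,  32,  13, 288], dtype=int32), array([240.4062, 177.8368])), (array([239, 155,  14,  11,  54], dtype=int32), array([246.1852, 159.5926]))]
post foot end/handle ends [array([226.0426, 170.078 ]), array([231.8459,  71.6584])]
crop at 176 106
side pred top ends, bottom ends [array([341.1962, 146.4078]), array([330.0192, 152.8988]), array([343.8726, 153.3385]), array([332.8012, 159.9822])]
blue [329 134  29  30 490] [346.1612 149.4429]
jar [335.7008 176.0872] [(array([326, 161,  23,  25, 317], dtype=int32), array([336.8517, 171.7981]))]
post foot end/handle ends [array([319.9636, 127.7077]), array([377.3551, 104.6973])]
crop at 280 99
```

View pics/final.png

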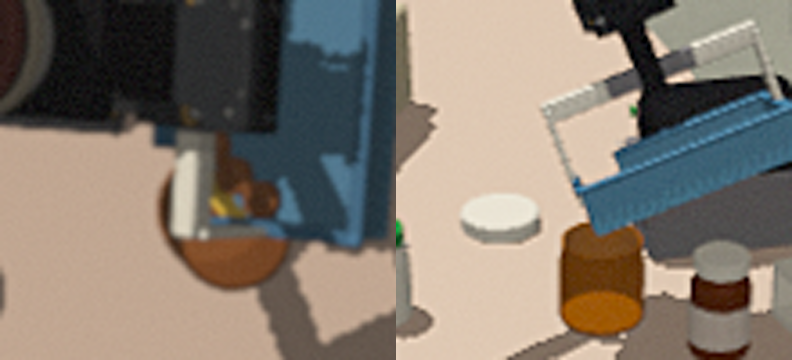

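Run:
```python
from st import *
for v in([.03,.1,.026],[.03,.1,.045],[.03,.1,0],[-.075,.1,0],[-.075,.1,.045],[.0,.101,.12],[.075,-.1,.045]):print(v,proj('side',tp(v)),proj('top',tp(v)),tp(v)[2])
t=R.T@(np.array([.649,.180,.122])-lip);print('final move',t)
```

```text
24.95 [ 18.0263  18.353   81.9409 -28.5421  73.3078 -55.5517] [0.6941 0.1436 0.2511] 29.970626612193882 [ 0.6295  0.3199 -2.4194]
tilt 28.450076585477166 az of z -55.8572104471992 downhill in tool [0.3295 0.3441 0.8792]
[[-0.9391  0.216   0.2674]
 [ 0.098   0.9138 -0.3943]
 [-0.3295 -0.3441 -0.8792]]
lip [0.6485 0.1753 0.1512] foot [0.6551 0.1654 0.1281] tote tilt 27.307609617316583 face az 125.52373053788749 corner z 0.1347721593813745 0.12850298620151684
0.25 move [-0.061  -0.0629 -0.165 ] tcp [0.6936 0.1453 0.4379]
0.12 move [-0.0181 -0.0181 -0.0507] tcp [0.6936 0.1453 0.3079]
0.032 move [0.0109 0.0121 0.0267] tcp [0.6936 0.1453 0.2199]
[0.03, 0.1, 0.026] [330.2363 152.3456] [238.6291 166.8568] 0.15160545026804262
[0.03, 0.1, 0.045] [328.1805 147.1411] [234.0092 166.9973] 0.16848802016281145
[0.03, 0.1, 0] [333.033  159.4253] [244.6777 166.6728] 0.12850298620151684
[-0.075, 0.1, 0] [335.4769 164.1243] [283.5295 171.3376] 0.16350994357151175
[-0.075, 0.1, 0.045] [330.3259 151.0751] [274.2445 171.8953] 0.20349497753280632
[0.0, 0.101, 0.12] [320.1254 127.1677] [225.7133 169.5604] 0.24481658821593272
[0.075, -0.1, 0.045] [381.2017 123.9357] [222.6025  77.4902] 0.21651364557312608
final move [0.0096 0.0144 0.024 ]
```

The side view matches the predicted tote corners to within about 2 mm, so the tote hasn't slipped, and the chews are banked at the lip. Now the final descent, then settle.

Call:
jog_arm(steps=[{"jaw": 0,"tx": 0.001,"ty": 0.002,"tz": 0.003,"turn": 0},{"jaw": 0,"tx": 0.003,"ty": 0.005,"tz": 0.008,"turn": 0},{"jaw": 0,"tx": 0.006,"ty": 0.009,"tz": 0.015,"turn": 0},{"jaw": 0,"tx": 0.008,"ty": 0.012,"tz": 0.02,"turn": 0},{"jaw": 0,"tx": 0.009,"ty": 0.014,"tz": 0.023,"turn": 0},{"jaw": 0,"tx": 0.009,"ty": 0.014,"tz": 0.023,"turn": 0},{"jaw": 0,"tx": 0.009,"ty": 0.014,"tz": 0.023,"turn": 0},{"jaw": 0,"tx": 0.009,"ty": 0.014,"tz": 0.023,"turn": 0},{"jaw": 0,"tx": 0.009,"ty": 0.014,"tz": 0.023,"turn": 0},{"jaw": 0,"tx": 0.009,"ty": 0.014,"tz": 0.023,"turn": 0},{"jaw": 0,"tx": 0.009,"ty": 0.014,"tz": 0.023,"turn": 0},{"jaw": 0,"tx": 0.009,"ty": 0.014,"tz": 0.023,"turn": 0}])

```text
t: 26.15
tcp_pos: [0.6943, 0.1482, 0.2221]
orientation: [[-0.94, 0.216, 0.266], [0.098, 0.914, -0.394], [-0.328, -0.345, -0.88]]
wrist_force: [0.1, 0.6, -3.1]
finger_gap: 0.182
finger_force: 30.0
```

```bash
python3 chews.py
python3 - <<'E'
from st import *
print(o['qvel'])
f=r.grab_frame('side')[:,:,::-1];H,S,V=cv2.split(cv2.cvtColor(f,cv2.COLOR_BGR2HSV))
am=(H>5)&(H<16)&(S>150)&(V>60);print([(s,c) for a,s,c in big(am,5)])
b=big((H>95)&(H<115)&(S>90),1)[0][0];ys,xs=np.where(b);print('tote lowest px',xs[ys==ys.max()],ys.max(),'pred',proj('side',tp([-.075,.1,0])),proj('side',tp([.03,.1,0])))
E
```

```text
26.15 [ 18.3934  19.8775  83.1712 -28.9677  71.1298 -53.874 ] [0.6943 0.1482 0.2221] 29.970549372956157 [ 0.0569  0.5616 -3.122 ]
tilt 28.415865284975077 az of z -55.983178329671105 downhill in tool [0.3282 0.3445 0.8795]
[[-0.9395  0.2155  0.2662]
 [ 0.0978  0.9137 -0.3944]
 [-0.3282 -0.3445 -0.8795]]
lip [0.6485 0.1799 0.1223] foot [0.6551 0.17   0.0992] tote tilt 27.273935265266395 face az 125.56351103085237 corner z 0.10579310868234522 0.09962958262469196
0.25 move [-0.0706 -0.0771 -0.1887] tcp [0.6937 0.1453 0.4378]
0.12 move [-0.0279 -0.0323 -0.0744] tcp [0.6937 0.1453 0.3078]
0.032 move [ 0.001 -0.002  0.003] tcp [0.6937 0.1453 0.2198]
[236 147  17  22 158] [243.2785 159.2658] [0.03   0.074  0.0105]
[(np.int64(240), np.int64(157), 4.1, array([40., 69., 10.])), (np.int64(248), np.int64(164), 4.6, array([16., 84., 10.]))]
px/26mm 10.63666054184746
26.2 [ 18.3956  19.8778  83.1737 -28.9689  71.1322 -53.8759] [0.6943 0.1482 0.2221] 29.970380910672247 [-0.2039  0.1332 -2.601 ]
tilt 28.4159499591158 az of z -55.9913179057667 downhill in tool [0.3282 0.3446 0.8795]
[[-0.9395  0.2154 
[... 226 characters left out ...]
 move [-0.0706 -0.0771 -0.1887] tcp [0.6938 0.1453 0.4378]
0.12 move [-0.028  -0.0323 -0.0744] tcp [0.6938 0.1453 0.3078]
0.032 move [ 0.0009 -0.002   0.003 ] tcp [0.6938 0.1453 0.2198]
[ 0.0189  0.0012 -0.0075 -0.0935 -0.0384 -0.0711]
[(array([243, 172,  36,  34, 719], dtype=int32), array([259.0946, 187.7538])), (array([110, 236,  36,  41, 407], dtype=int32), array([121.5209, 260.4128])), (array([326, 162,  23,  29, 239], dtype=int32), array([335.5021, 174.0753])), (array([363, 177,  15,   9,  87], dtype=int32), array([370.046 , 180.8391])), (array([165,   0,  16,  17,  63], dtype=int32), array([171.6984,   6.2381]))]
tote lowest px [336 337] 170 pred [335.0883 171.3736] [332.6782 166.3119]
```

```bash
python3 -c "
from plant import r
print(r.hand_in())"
```

```text
the job is handed in; nothing more can be done
None
```

I handed in the job at about 26 s: the tote is held still at about 27° of tilt, with its lip over the small amber jar and its lowest edge about 11 mm above the rim. Two chews measured at the lip in the final view and a third just before the final lowering; the fourth was hidden under the gripper, so I inferred its place after swinging the tote to pack them together.

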